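Find the full sample canister by its weight and set it in the balance

ROBOT

A 6-joint arm with a two-finger parallel gripper is mounted at the origin on the work surface. World frame = base frame: x ahead of the robot, y to its left, z up, the work surface at z = 0. Lengths are in m, angles in degrees, forces in N, time in s.
With the tool pointing down it reaches from about 0.3 to 0.75 m from the base axis. Payload 8.5 kg.
Tool frame: the origin (TCP) lies between the finger pads; the fingertips stand ahead of it and the grasp point (between the pads) lies 8 mm behind it (env.tcp_to_tips is the z of the fingertips in the tool frame, in m); z points along the fingers, x is the direction in which the jaws open and shut, and the axes are right-handed (so a half turn about z gives the same grasp; the last joint's range is limited). The gripper opens to 85 mm and grips with 20 to 120 N. Pads are 22 mm wide; open, the fingers measure 114 mm over their backs; the gripper's body (76 mm by 85 mm) begins 54 mm behind the grasp point. The pads swing forward as they close: fully open they stand 13 mm farther back than shut.
Start: joints at [62.321, 21.807, 74.336, -0, 83.858, -12.336], TCP at [0.146, 0.53, 0.242] pointing down, gripper open.
Joint ranges: [-178.18, 178.18], [-50.72, 133.34], [12.68, 142.11], [-81.47, 261.47], [9.98, 163.14], [-165.26, 165.26]. Speed limits (degrees/s): [136.94, 136.94, 180, 180, 180, 180].

INTERFACE

Orientations are given as a 3x3 rotation matrix whose columns are the frame's x, y, z axes.
In Python, from rig import observe, viewer, env gives the robot as it stands.
- The arm moves only by the tool jog_arm, never from a script. Its arguments are lists of equal length, an entry for each row: "dr": the turn, a rotation vector about the tool's x, y, z in rad, a list of three; "slide": the shift along the tool's x, y, z in m, a list of three; "gripper": the opening, from -1 (shut) to 1 (fully open), so that 0 is half open. In form: {"dr": [[rx, ry, rz], ...], "slide": [[dx, dy, dz], ...], "gripper": [gripper, ...]}. A call has exactly 10 rows; each row shifts and turns the commanded pose from where the row before left it, along the tool's axes as they then stand; what a row does not reach is not made up. A row lasts 1/10 s, in which the tool goes at most 50 mm and 8.59 degrees, less where a joint would pass 70% of its speed; a pose out of reach is approached as far as the arm can. A call is refused whole if a number of a shift passes 0.05 or a number of a turn 0.15, either way. A call with a gripper value outside its range is refused whole. The fingers move at their own pace and stop on an object; "force" is the grip in N (left out, the last holds). Time passes only in rows, so rows that do not move let the fingers close, or fill a call up. It gives the time, the measured TCP pose, the force and the opening at its end, in the units of the state.
- observe(): the state, without advancing time (a new reading comes with each control period).
- viewer.get_image(name): name is "scene" or "top"; returns a dict with "pixels" (420x560x3 uint8, blue, green, red), "camera_matrix" (3x3 intrinsics, pixels), "R" (3x3) and "t" (3): a world point X has camera coordinates R X + t. Camera axes: x right, y down, z forward; pixel columns grow to the right and rows downward; lengths in m; the calibration is good to about 2 mm. A picture is of the moment at which its call begins. There is no depth.
- env.close_job(): hands the job in, once; it reports no verdict.
The state is a dict: "time_s": time; "q": joint angles; "qvel": joint speeds; "joint_efforts": joint torques, N m; "position": TCP position; "tool_rot": TCP orientation; "ft_force": force on the tool from outside, world axes, zero at the start; "wrist_torque": the same for the moment, N m; "grip_width": finger opening in m.
Only numpy, scipy, OpenCV 4.12 (cv2) and the standard library are available. Lean on these libraries where they do the work, as an engineer would, in place of code of your own. Each camera call takes 0.05 s, during which the arm holds its last target.

TASK

Only one of the three look-alike canisters in the sloping rack is full: lift them to feel which is the heaviest, and set that one upright on the pan of the balance, inside its shield; any other you lift goes back into its own place in the rack. Then put the cover on the shield so that it sits fully down and level. Do not drop anything, and leave the other things on the bench where they are.

Things in the scene. Friction and masses are not known exactly. Their poses are not given: they have to be found in the camera images.
- can_a: one of three look-alike metal sample canisters in the sloping rack: body 42 mm across, 66 mm long, then a black cap 45 mm across, 24 mm long; 90 mm in all. Origin: centre of its underside, z up its length. It leans 25 degrees, top away from the robot, against the rack's back plate. Full: 255 to 345 g, empty: 85 to 115 g; this cannot be seen
- can_b: another of three look-alike metal sample canisters in the sloping rack: body 42 mm across, 66 mm long, then a black cap 45 mm across, 24 mm long; 90 mm in all. Origin: centre of its underside, z up its length. It leans 25 degrees, top away from the robot, against the rack's back plate. Full: 255 to 345 g, empty: 85 to 115 g; this cannot be seen
- can_c: another of three look-alike metal sample canisters in the sloping rack: body 42 mm across, 66 mm long, then a black cap 45 mm across, 24 mm long; 90 mm in all. Origin: centre of its underside, z up its length. It leans 25 degrees, top away from the robot, against the rack's back plate. Full: 255 to 345 g, empty: 85 to 115 g; this cannot be seen
- rack: fixed rack, 245 mm wide along its y; origin on the table under its middle, x level, away from the robot, turned up to 0.25 rad. 3 pockets at y -85, 0, 85 mm, tilted back 25 degrees, floor centre 30 mm up at x 0. Along the canister the back plate rises 55 mm, thin cheeks 4 mm off either side of it (in y) rise 28 mm; robot side open
- balance: fixed laboratory balance, 190 mm (its x) by 170 mm (its y), top at 60 mm, with a clear square draught shield standing on it, open at the top. Origin on the table under its middle; its x axis points away from the robot, turned at most 0.3 rad
- pan (a point): centre of the top of the balance's round weighing pan, 92 mm across, 70 mm above the table, in the middle of the shield; axes as the balance's
- shield_rim (a point): centre of the shield's open mouth at the height of its rim, 178 mm above the table. The mouth is 130 mm square inside, sides along the balance's x and y, walls 4 mm thick, rim 108 mm above the pan
- cover: loose cover of the shield, flat on the table, 200 g. Origin: centre of its underside. Lip 122 mm square (z 0 to 6 mm) that goes into the mouth with 4 mm to spare all round; plate 142 mm square (z 6 to 11) that rests on the rim; bar handle 60 mm along x, 14 mm thick in y, z 11 to 45. Fully on, its origin is 6 mm below the rim; any quarter turn will do
- marker: bystander: highlighter lying flat, 115 x 24 x 16 mm; leave it alone. Origin: centre of its underside
- dish: bystander: small white ceramic dish, 70 mm across, 20 mm high; leave it alone. Origin: centre of its underside
- amber_bottle: bystander: squat amber bottle, 56 mm across, 110 mm high; leave it alone. Origin: centre of its underside
- clear_bottle: bystander: clear bottle with cap, 72 mm across, 140 mm high; leave it alone. Origin: centre of its underside
- beaker: bystander: open glass beaker, 64 mm across, 85 mm high; leave it alone. Origin: centre of its underside
- ruler: bystander: short flat ruler, 160 x 30 x 4 mm; leave it alone. Origin: centre of its underside
- vial: bystander: small glass vial, 26 mm across, 50 mm high; leave it alone. Origin: centre of its underside
Mind the look-alikes: they are no part of the job. Leave any purple or yellow look-alike of the can_c alone.

How it is judged (in metres and radians):
On the way, in this order (a step that is already met when the one before it is completed fails the run):
1. the full canister stands upright on the pan, let go (((horizontal distance between can_a and pan below 0.03 m and z of can_a in the frame of pan between -0.004 and 0.004 m and angle between can_a's own z axis and vertical below 0.05 rad and contact force between can_a and the fingers below 0.1 N and linear speed of can_a below 0.02 m/s and contact force between can_a and balance above 1.8 N) or (horizontal distance between can_b and pan below 0.03 m and z of can_b in the frame of pan between -0.004 and 0.004 m and angle between can_b's own z axis and vertical below 0.05 rad and contact force between can_b and the fingers below 0.1 N and linear speed of can_b below 0.02 m/s and contact force between can_b and balance above 1.8 N) or (horizontal distance between can_c and pan below 0.03 m and z of can_c in the frame of pan between -0.004 and 0.004 m and angle between can_c's own z axis and vertical below 0.05 rad and contact force between can_c and the fingers below 0.1 N and linear speed of can_c below 0.02 m/s and contact force between can_c and balance above 1.8 N))), for 0.2 s.
2. the cover sits level on the shield, let go (horizontal distance between cover and shield_rim below 0.009 m and z of cover in the frame of shield_rim between -0.009 and -0.003 m and angle between cover's own z axis and vertical below 0.03 rad and contact force between cover and the fingers below 0.1 N), for 0.2 s.
At the end, for the whole second after the job is handed in: Full canister (it loads the balance with over 1.8 N) upright on the pan (within 30 mm of centre, 4 mm in height, 0.05 rad); cover fully down (9 mm sideways, 3 mm in height, 0.03 rad); both empties in their own pockets within 15 mm of their starts, leaning 0.34 to 0.54 rad; all released and at rest (all of step 2 and linear speed of cover below 0.02 m/s and ((horizontal distance between can_a and pan below 0.03 m and z of can_a in the frame of pan between -0.004 and 0.004 m and angle between can_a's own z axis and vertical below 0.05 rad and contact force between can_a and the fingers below 0.1 N and linear speed of each of can_a, can_b, can_c below 0.02 m/s and contact force between can_a and balance above 1.8 N and distance of each of can_b, can_c from where it was at the start of the episode below 0.015 m and angle between can_b's own z axis and vertical between 0.34 and 0.54 rad and angle between can_c's own z axis and vertical between 0.34 and 0.54 rad) or (horizontal distance between can_b and pan below 0.03 m and z of can_b in the frame of pan between -0.004 and 0.004 m and angle between can_b's own z axis and vertical below 0.05 rad and contact force between can_b and the fingers below 0.1 N and linear speed of each of can_b, can_a, can_c below 0.02 m/s and contact force between can_b and balance above 1.8 N and distance of each of can_a, can_c from where it was at the start of the episode below 0.015 m and angle between can_a's own z axis and vertical between 0.34 and 0.54 rad and angle between can_c's own z axis and vertical between 0.34 and 0.54 rad) or (horizontal distance between can_c and pan below 0.03 m and z of can_c in the frame of pan between -0.004 and 0.004 m and angle between can_c's own z axis and vertical below 0.05 rad and contact force between can_c and the fingers below 0.1 N and linear speed of each of can_c, can_a, can_b below 0.02 m/s and contact force between can_c and balance above 1.8 N and distance of each of can_a, can_b from where it was at the start of the episode below 0.015 m and angle between can_a's own z axis and vertical between 0.34 and 0.54 rad and angle between can_b's own z axis and vertical between 0.34 and 0.54 rad))); the robot touches nothing.
It fails at once if a canister or the cover is dropped (over 0.5 m/s out of the fingers) ((contact force between can_a and the fingers below 0.05 N and linear speed of can_a above 0.5 m/s) or (contact force between can_b and the fingers below 0.05 N and linear speed of can_b above 0.5 m/s) or (contact force between can_c and the fingers below 0.05 N and linear speed of can_c above 0.5 m/s) or (contact force between cover and the fingers below 0.05 N and linear speed of cover above 0.5 m/s)).
It fails at once if a bystander is moved more than 40 mm (distance of any of marker, dish, amber_bottle, clear_bottle, beaker, ruler, vial from where it was at the start of the episode above 0.04 m).
It also fails if it takes over 72 s, if anything falls off the work surface, if the arm or the gripper's body presses on something with over 40 N, if the wrist force passes 120 N, or if a joint passes its speed limit or range.

## Working session

There is one attempt and no reset: what is moved stays moved. The work goes in short steps, Python scripts to look and compute and a tool call to move; the robot and the scene stay as the last step left them, time stands still between calls to the robot, and variables do not carry over. Pictures are saved under pics/ and viewed, and the job is handed in when it is done.

Besides the shell and the picture viewer there is one more tool, called after ">>>" by a JSON object that holds its "api" and its "payload", one argument or row to a line. jog_arm: Moves the arm, as the interface text tells. Its arguments: {"type":"object","properties":{"dr":{"type":"array","items":{"type":"array","items":{"type":"number"}}},"slide":{"type":"array","items":{"type":"array","items":{"type":"number"}}},"gripper":{"type":"array","items":{"type":"number"}},"force":{"type":"number"}},"required":["dr","slide","gripper"]}

```bash
ls; mkdir -p pics
python3 - <<'E'
from rig import observe, viewer, env
import cv2
s=observe();print(s, env.tcp_to_tips)
for n in("scene","top"):
    im=viewer.get_image(n);cv2.imwrite(f"pics/{n}0.png",im["pixels"]);print(n,im["camera_matrix"],im["R"],im["t"])
E
```

```text
pics
{'time_s': 0.0, 'q': array([ 6.23179773e+01,  2.18396234e+01,  7.43843528e+01, -1.29740223e-04,
        8.38570728e+01, -1.23369057e+01]), 'qvel': array([-0.00855423,  0.03132091,  0.05684904, -0.05303518, -0.0281255 ,
        0.00311803]), 'joint_efforts': array([-1.07096352e-03, -4.48460734e+01, -2.31277853e+01, -3.05533249e-04,
        4.76711837e-03,  1.16719828e-06]), 'position': array([0.14543141, 0.53014134, 0.24172693]), 'tool_rot': array([[ 2.64631810e-01,  9.64349302e-01, -6.55165970e-04],
       [ 9.64348534e-01, -2.64632451e-01, -1.25370545e-03],
       [-1.38238815e-03, -3.00037999e-04, -9.99998999e-01]]), 'ft_force': array([-0.06928129,  0.0946387 ,  0.28457723]), 'wrist_torque': array([ 0.02334201, -0.0032191 , -0.07023113]), 'grip_width': 0.08551802183848921} 0.011
scene [[407.02093715   0.         279.91213901]
 [  0.         407.02093715 212.94051096]
 [  0.           0.           1.        ]] [[-0.85988564  0.51038327  0.01027653]
 [ 0.29423712  0.51197562 -0.807035  ]
 [-0.4171585  -0.69093406 -0.59041418]] [ 0.47546642 -0.06028064  1.25364711]
top [[430.69398304   0.         283.47898537]
 [  0.         430.69398304 203.40037268]
 [  0.           0.           1.        ]] [[ 0.0229671  -0.9994831   0.02249546]
 [-0.9951087  -0.02501749 -0.09556566]
 [ 0.09607904 -0.02019056 -0.99516891]] [-0.02904901  0.54232828  1.12508245]
```

View pics/scene0.png

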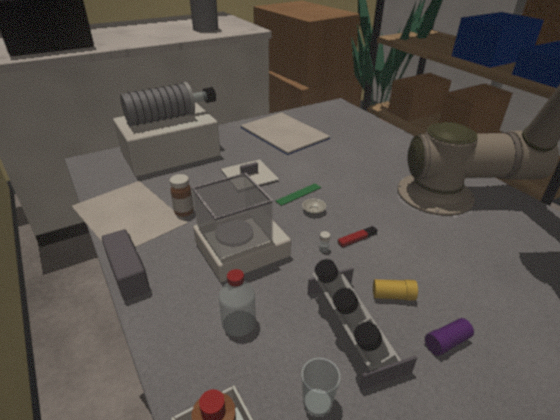

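View pics/top0.png

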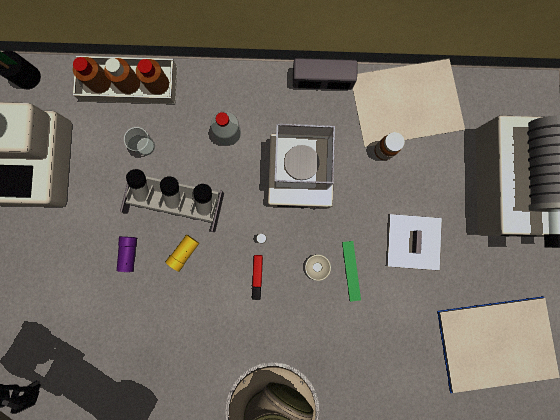

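The top view shows the rack with three black caps at about (137,179), (170,186) and (203,193). The purple canister (127,253) and the yellow one (182,252) lie on the bench and are the look-alikes. The balance is at (301,163) and the cover at (415,241). I'll enlarge these to measure them.

Run:
```python
import cv2,numpy as np
t=cv2.imread("pics/top0.png");s=cv2.imread("pics/scene0.png")
g=lambda i:np.clip(255*(i/255.)**.6,0,255).astype(np.uint8)
cv2.imwrite("pics/c1.png",g(cv2.resize(t[155:245,110:240],None,fx=6,fy=6,interpolation=cv2.INTER_CUBIC)))
cv2.imwrite("pics/c2.png",g(cv2.resize(t[110:290,255:455],None,fx=4,fy=3.3,interpolation=cv2.INTER_CUBIC)) if 0 else g(cv2.resize(t[110:280,255:455],None,fx=3.5,fy=3.5,interpolation=cv2.INTER_CUBIC)))
cv2.imwrite("pics/c3.png",g(cv2.resize(s[240:390,290:430],None,fx=4,fy=4,interpolation=cv2.INTER_CUBIC)))
cv2.imwrite("pics/c4.png",g(cv2.resize(s[150:280,180:310],None,fx=4.5,fy=4.5,interpolation=cv2.INTER_CUBIC)))
```

```text
(no output)
```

View pics/c1.png

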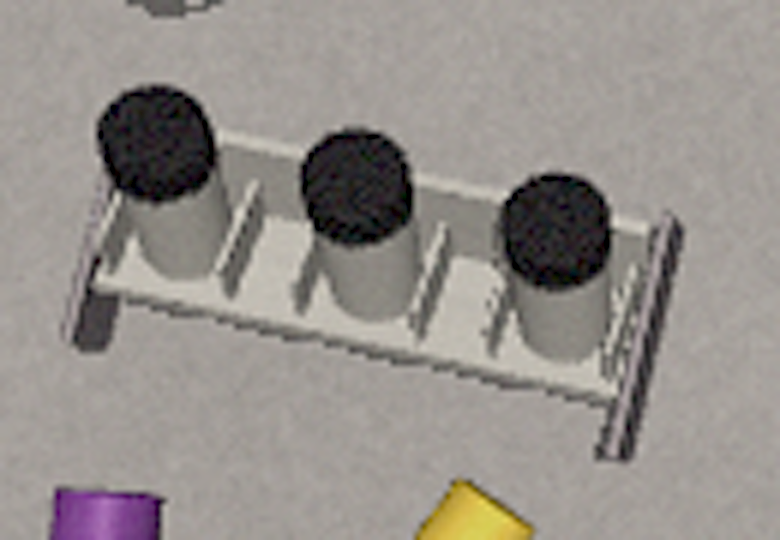

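View pics/c2.png

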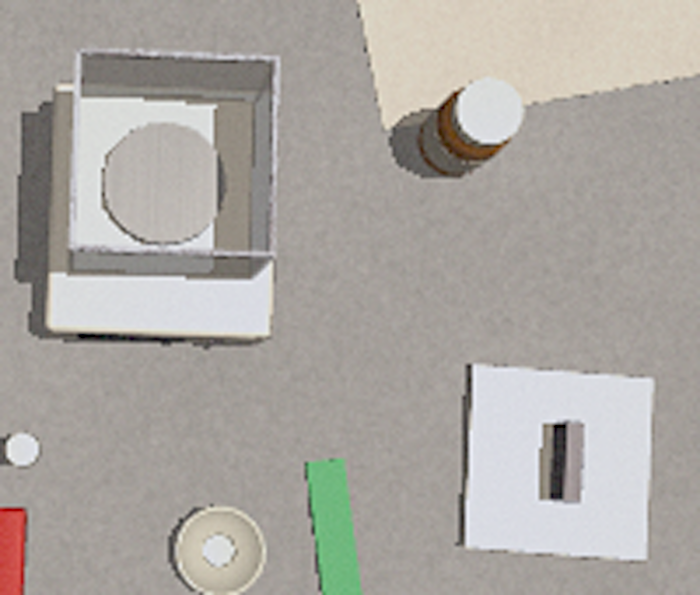

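View pics/c3.png

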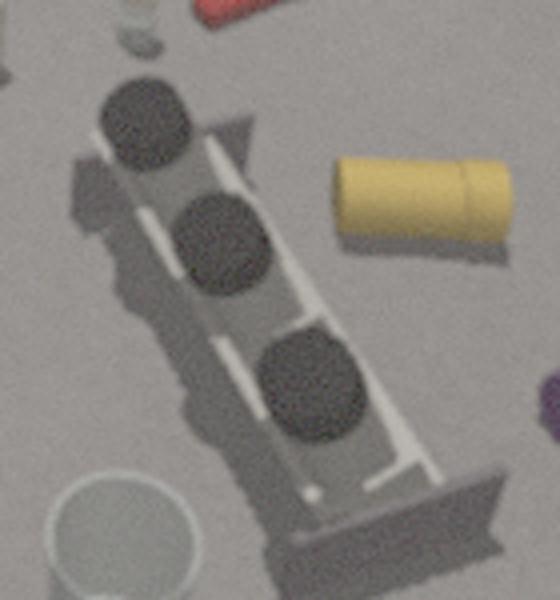

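View pics/c4.png

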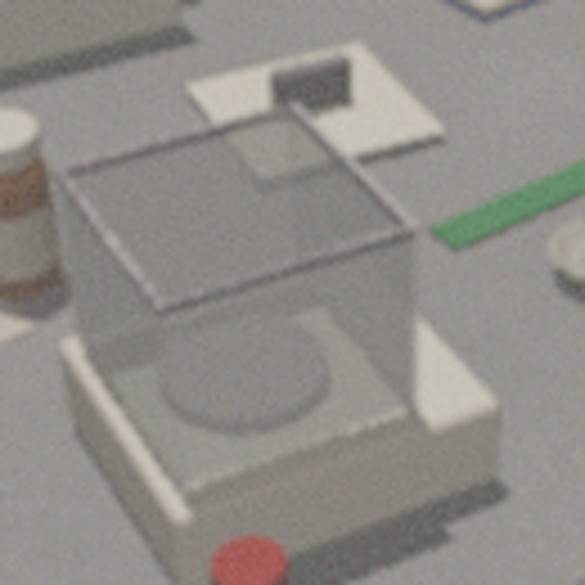

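```bash
cat > h.py <<'E'
import numpy as np,cv2
from rig import observe, viewer, env
def cam(n):
    im=viewer.get_image(n);return im
def ray(im,uv):
    R=np.array(im["R"]);t=np.array(im["t"]);K=np.array(im["camera_matrix"])
    d=R.T@np.linalg.solve(K,np.array([uv[0],uv[1],1.]));return -R.T@t,d/np.linalg.norm(d)
def onz(im,uv,z):
    c,d=ray(im,uv);return c+d*(z-c[2])/d[2]
def tri(a,ua,b,ub):
    c1,d1=ray(a,ua);c2,d2=ray(b,ub)
    A=np.stack([d1,-d2],1);s=np.linalg.lstsq(A,c2-c1,rcond=None)[0]
    p,q=c1+s[0]*d1,c2+s[1]*d2;return (p+q)/2,np.linalg.norm(p-q)
def proj(im,X):
    x=np.array(im["R"])@np.array(X)+np.array(im["t"]);x=np.array(im["camera_matrix"])@x;return x[:2]/x[2]
def blobs(mask,amin=60):
    n,l,st,c=cv2.connectedComponentsWithStats(mask.astype(np.uint8))
    return [(c[i]+0,st[i]) for i in range(1,n) if st[i,4]>=amin]
E
python3 - <<'E'
from h import *
np.set_printoptions(precision=4,suppress=True)
T=cam("top");S=cam("scene")
def caps(im,x0,x1,y0,y1,th):
    p=im["pixels"][y0:y1,x0:x1].max(2);p=cv2.GaussianBlur(p,(3,3),0)
    return [(c+[x0,y0],s) for c,s in blobs(p<th,80)]
a=caps(T,115,225,160,215,45);b=caps(S,305,395,250,355,50)
for c,s in a+b: print(c,s)
for c,s in a: print(onz(T,c,.1007))
for c,s in b: print(onz(S,c,.1007))
print("cam",ray(T,(0,0))[0],ray(S,(0,0))[0])
# balance/cover from hand-picked crop pixels c2: scale 3.5 offset (255,110)
f=lambda u,v:(np.array([u,v])+.5)/3.5-.5+[255,110]
print("pan",onz(T,f(161,184),.07))
C=[onz(T,f(*x),.178) for x in((76,51),(277,58),(273,256),(69,250))]
print("rim",np.array(C),np.mean(C,0),[np.linalg.norm(C[i]-C[i-1]) for i in range(4)])
g=lambda u,v:(np.array([u,v])+.5)/4.5-.5+[180,150]
C=[onz(S,g(*x),.178) for x in((65,174),(290,103),(414,233),(163,309))]
print("rimS",np.array(C),np.mean(C,0))
C=[onz(T,f(*x),.011) for x in((471,364),(654,378),(647,558),(464,545))]
print("cover",np.array(C),np.mean(C,0),[np.linalg.norm(C[i]-C[i-1]) for i in range(4)])
print("yel/pur,",onz(T,(182,252),.02),onz(T,(127,253),.02),"beaker",onz(T,(137,141),.05),"clear",onz(T,(224,120),.14),"vial",onz(T,(261,238),.05),"dish",onz(T,(317,267),.02),"amber",onz(T,(394,142),.11))
E
```

```text
[135.7793 178.8796] [ 11  10  20  19 299]
[169.0828 186.0793] [ 45  17  19  19 290]
[202.0719 193.3253] [ 78  24  19  19 292]
[326.3145 271.172 ] [ 11  10  22  23 372]
[344.9827 301.0411] [ 28  39  25  25 462]
[367.4533 336.6138] [ 50  72  26  29 567]
[0.5878 0.3553 0.1007]
[0.5719 0.2718 0.1007]
[0.5558 0.1892 0.1007]
[0.5562 0.1892 0.1007]
[0.5728 0.2718 0.1007]
[0.5891 0.3552 0.1007]
cam [0.4322 0.0072 1.1721] [0.9496 0.6544 0.6866]
pan [ 0.6472 -0.0572  0.07  ]
rim [[ 0.7155  0.0082  0.178 ]
 [ 0.7147 -0.1277  0.178 ]
 [ 0.5795 -0.1267  0.178 ]
 [ 0.5799  0.0095  0.178 ]] [ 0.6474 -0.0592  0.178 ] [np.float64(0.13557357609981593), np.float64(0.13594609793395707), np.float64(0.1351849001099462), np.float64(0.13618992500038365)]
rimS [[ 0.7123 -0.1218  0.178 ]
 [ 0.5807 -0.1285  0.178 ]
 [ 0.584   0.013   0.178 ]
 [ 0.715   0.009   0.178 ]] [ 0.648  -0.0571  0.178 ]
cover [[ 0.5236 -0.3043  0.011 ]
 [ 0.5162 -0.4475  0.011 ]
 [ 0.3774 -0.4403  0.011 ]
 [ 0.3842 -0.2988  0.011 ]] [ 0.4503 -0.3727  0.011 ] [np.float64(0.13953914484890703), np.float64(0.14334256385206443), np.float64(0.1390241762321205), np.float64(0.14165932244701168)]
yel/pur, [0.4076 0.2493 0.02  ] [0.4017 0.3935 0.02  ] beaker [0.696  0.3741 0.05  ] clear [0.7331 0.1365 0.14  ] vial [0.4489 0.0407 0.05  ] dish [ 0.3761 -0.109   0.02  ] amber [ 0.6977 -0.29    0.11  ]
```

Both views agree on the caps to within 1 mm:

| Object | x, y (m) | Other |
|---|---|---|
| Caps (at z ≈ 0.101) | (0.588, 0.355), (0.572, 0.272), (0.556, 0.189) | rack yaw ≈ -0.193 |
| Balance | (0.6475, -0.058) | yaw ≈ -0.007 |
| Cover | (0.450, -0.373) | yaw ≈ -0.048 |

Next I'll plan the approach to the can at (0.556, 0.189).

```bash
cat >> h.py <<'E'
from scipy.spatial.transform import Rotation as Ro
np.set_printoptions(precision=4,suppress=True)
PSI=-.193
RX=np.array([np.cos(PSI),np.sin(PSI),0]);RY=np.array([-np.sin(PSI),np.cos(PSI),0])
CAP={'a':np.array([.5885,.3552,.1007]),'b':np.array([.5724,.2718,.1007]),'c':np.array([.556,.1892,.1007])}
def axis(deg): a=np.radians(deg);return np.sin(a)*RX+np.cos(a)*np.array([0,0,1])
def Rcan(tilt):
    z=-axis(tilt);return np.stack([RY,np.cross(z,RY),z],1)
def tcp_can(k,s,tilt=25): # TCP at station s along the can
    return CAP[k]+(s-78)/1000*axis(25)
def plan(p,R,via=None):
    s=observe();R0=s["tool_rot"];p0=s["position"]
    rv=Ro.from_matrix(R0.T@R).as_rotvec()
    print("t",s["time_s"],"p",p0,"F",s["ft_force"],"w",s["grip_width"])
    print("rot",rv,"slide after rot",R.T@(p-p0),"slide before rot",R0.T@(p-p0),"world",p-p0)
E
python3 - <<'E'
from h import *
R=Rcan(25);print(R)
plan(tcp_can('c',150),R)
E
```

```text
[[ 0.1918  0.8895 -0.4148]
 [ 0.9814 -0.1738  0.0811]
 [ 0.     -0.4226 -0.9063]]
t 0.2 p [0.1455 0.5303 0.242 ] F [ 0.1701  0.0269 -1.0515] w 0.08515165523265296
rot [ 0.4359 -0.0155 -0.0738] slide after rot [-0.256   0.4842 -0.1419] slide before rot [-0.2179  0.5165  0.0761] world [ 0.4404 -0.3469 -0.076 ]
```

>>> {"api": "jog_arm", "payload": {
  "dr": [
    [0.109,-0.004,-0.0185],
    [0.109,-0.004,-0.0185],
    [0.109,-0.004,-0.0185],
    [0.109,-0.004,-0.0185],
    [0,0,0],
    [0,0,0],
    [0,0,0],
    [0,0,0],
    [0,0,0],
    [0,0,0]
  ],
  "slide": [
    [0,0,0],
    [0,0,0],
    [0,0,0],
    [0,0,0],
    [-0.021,0.04,-0.012],
    [-0.021,0.04,-0.012],
    [-0.021,0.04,-0.012],
    [-0.021,0.04,-0.012],
    [-0.021,0.04,-0.012],
    [-0.021,0.04,-0.012]
  ],
  "gripper": [0.45,0.45,0.45,0.45,0.45,0.45,0.45,0.45,0.45,0.45],
  "force": 40
}}

```text
time_s: 1.2
position: [0.3661, 0.3578, 0.2059]
tool_rot: [[0.192, 0.89, -0.415], [0.981, -0.174, 0.081], [0.0, -0.423, -0.906]]
ft_force: [1.4, 0.3, 0.5]
grip_width: 0.0619
```

Run:
```python
from h import *
plan(tcp_can('c',150),Rcan(25))
```

```text
t 1.2 p [0.3661 0.3578 0.2059] F [1.4301 0.2773 0.5069] w 0.061886319607709794
rot [-0.     -0.0003  0.0003] slide after rot [-0.1291  0.2427 -0.0691] slide before rot [-0.1291  0.2427 -0.0692] world [ 0.2198 -0.1745 -0.0399]
```

>>> {"api": "jog_arm", "payload": {
  "dr": [
    [0,0,0],
    [0,0,0],
    [0,0,0],
    [0,0,0],
    [0,0,0],
    [0,0,0],
    [0,0,0],
    [0,0,0],
    [0,0,0],
    [0,0,0]
  ],
  "slide": [
    [-0.0185,0.0347,-0.0099],
    [-0.0185,0.0347,-0.0099],
    [-0.0185,0.0347,-0.0099],
    [-0.0185,0.0347,-0.0099],
    [-0.0185,0.0347,-0.0099],
    [-0.0185,0.0347,-0.0099],
    [-0.0185,0.0347,-0.0099],
    [0,0,0],
    [0,0,0],
    [0,0,0]
  ],
  "gripper": [0.45,0.45,0.45,0.45,0.45,0.45,0.45,0.45,0.45,0.45]
}}

```text
time_s: 2.2
position: [0.5842, 0.1851, 0.1664]
tool_rot: [[0.191, 0.89, -0.415], [0.982, -0.173, 0.081], [0.0, -0.423, -0.906]]
ft_force: [-0.4, -0.2, 0.1]
grip_width: 0.062
```

Run:
```python
from h import *
plan(tcp_can('c',69),Rcan(25))
S=cam("scene");p=S["pixels"]
cv2.imwrite("pics/s1.png",cv2.resize(p[150:400,230:510],None,fx=2.4,fy=2.4,interpolation=cv2.INTER_CUBIC))
for _ in range(4):
    cam("top");print(observe()["ft_force"])
cv2.imwrite("pics/t1.png",cam("top")["pixels"])
```

```text
t 2.2 p [0.5842 0.1851 0.1664] F [-0.351  -0.2364  0.1267] w 0.06201578798957234
rot [-0.0002  0.      0.0013] slide after rot [-0.0013  0.002   0.0806] slide before rot [-0.0013  0.002   0.0806] world [-0.0319  0.0049 -0.0739]
[-0.0171 -0.4797  0.4744]
[-0.0104 -0.0757  0.1916]
[-0.1173  0.3136  0.0188]
[ 0.2635 -0.1556  1.2505]
```

View pics/s1.png

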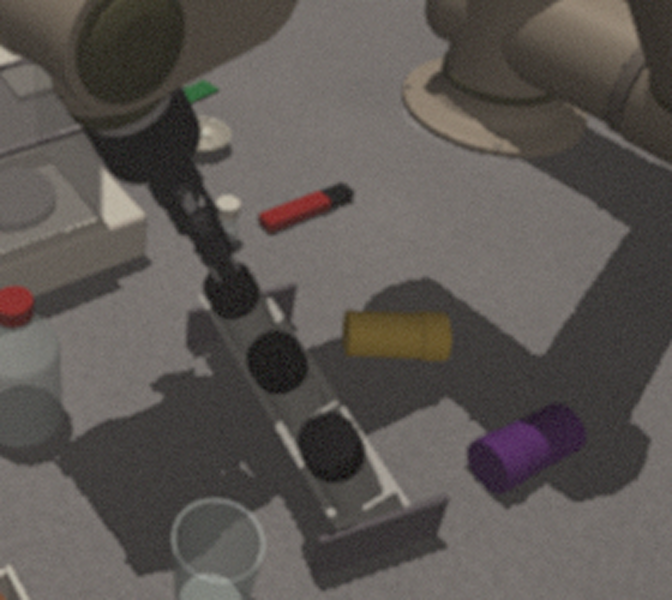

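The picture shows the gripper lined up above the cap at crop (232,290), with jaws across the rack. I'm going down along the can's axis and then closing.

>>> {"api": "jog_arm", "payload": {
  "dr": [
    [0,0,0],
    [0,0,0],
    [0,0,0],
    [0,0,0],
    [0,0,0],
    [0,0,0],
    [0,0,0],
    [0,0,0],
    [0,0,0],
    [0,0,0]
  ],
  "slide": [
    [-0.0013,0.002,0],
    [0,0,0.0135],
    [0,0,0.0135],
    [0,0,0.0135],
    [0,0,0.0135],
    [0,0,0.0135],
    [0,0,0.0135],
    [0,0,0],
    [0,0,0],
    [0,0,0]
  ],
  "gripper": [0.45,0.45,0.45,0.45,0.45,0.45,0.45,0.45,-0.3,-0.3]
}}

```text
time_s: 3.5
position: [0.5533, 0.1893, 0.0928]
tool_rot: [[0.192, 0.89, -0.413], [0.981, -0.173, 0.081], [0.001, -0.421, -0.907]]
ft_force: [-0.1, -0.1, 0.5]
grip_width: 0.044
```

Run:
```python
from h import *
plan(tcp_can('c',69),Rcan(25))
```

```text
t 3.5 p [0.5533 0.1893 0.0928] F [-0.1227 -0.0575  0.495 ] w 0.04395373830421888
rot [ 0.0015 -0.0005  0.0005] slide after rot [ 0.0005 -0.0009  0.0007] slide before rot [ 0.0005 -0.0009  0.0007] world [-0.001   0.0007 -0.0002]
```

>>> {"api": "jog_arm", "payload": {
  "dr": [
    [0,0,0],
    [0,0,0],
    [0,0,0],
    [0,0,0],
    [0,0,0],
    [0,0,0],
    [0,0,0],
    [0,0,0],
    [0,0,0],
    [0,0,0]
  ],
  "slide": [
    [0,0,0],
    [0,0,0],
    [0,0,0],
    [0,0,-0.005],
    [0,-0.001,-0.005],
    [0,-0.001,-0.005],
    [0,-0.001,-0.005],
    [0,-0.001,0],
    [0,0,0],
    [0,0,0]
  ],
  "gripper": [-0.3,-0.3,-0.3,-0.3,-0.3,-0.3,-0.3,-0.3,-0.3,-0.3]
}}

```text
time_s: 4.5
position: [0.5573, 0.1884, 0.1116]
tool_rot: [[0.191, 0.889, -0.415], [0.982, -0.173, 0.081], [0.0, -0.423, -0.906]]
ft_force: [-0.1, -0.4, -0.9]
grip_width: 0.044
```

Run:
```python
from h import *
f=[]
for _ in range(10):
    S=cam("scene");f.append(observe()["ft_force"])
print(np.mean(f,0),np.std(f,0));plan(tcp_can('c',69),Rcan(25))
cv2.imwrite("pics/s2.png",cv2.resize(S["pixels"][180:360,250:430],None,fx=3.2,fy=3.2,interpolation=cv2.INTER_CUBIC))
```

```text
[ 0.1053  0.1056 -0.748 ] [0.2205 0.5996 0.4351]
t 5.0 p [0.5575 0.1884 0.1118] F [-0.0137  0.0652 -1.0378] w 0.04392574724507026
rot [ 0.0001 -0.0002  0.0005] slide after rot [0.0005 0.0033 0.0197] slide before rot [0.0005 0.0033 0.0197] world [-0.0052  0.0015 -0.0193]
```

View pics/s2.png

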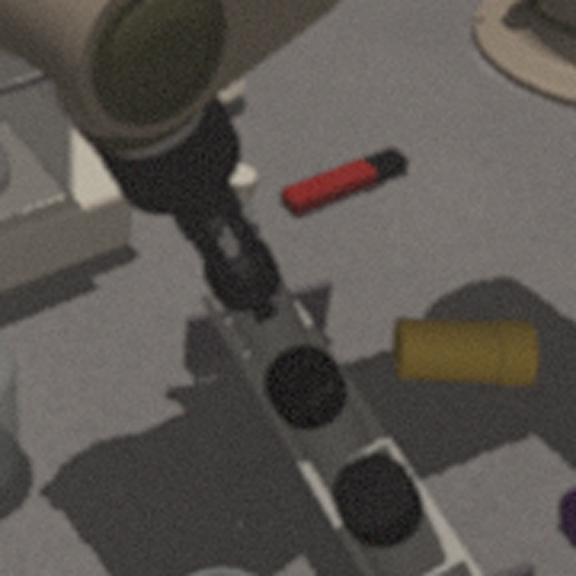

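About 1.1 N over the baseline, so this one is empty. I'm putting it back by the reverse path.

>>> {"api": "jog_arm", "payload": {
  "dr": [
    [0,0,0],
    [0,0,0],
    [0,0,0],
    [0,0,0],
    [0,0,0],
    [0,0,0],
    [0,0,0],
    [0,0,0],
    [0,0,0],
    [0,0,0]
  ],
  "slide": [
    [0,0.001,0],
    [0,0.001,0.005],
    [0,0.001,0.005],
    [0,0.001,0.005],
    [0,0,0.0048],
    [0,0,0],
    [0,0,0],
    [0,0,0],
    [0,0,0],
    [0,0,0]
  ],
  "gripper": [-0.3,-0.3,-0.3,-0.3,-0.3,-0.3,-0.3,0.45,0.45,0.45]
}}

```text
time_s: 6.0
position: [0.5526, 0.1894, 0.0919]
tool_rot: [[0.191, 0.889, -0.415], [0.982, -0.173, 0.081], [0.0, -0.423, -0.906]]
ft_force: [0.8, -0.3, 0.9]
grip_width: 0.0621
```

Run:
```python
from h import *
plan(tcp_can('b',150),Rcan(25))
```

```text
t 6.0 p [0.5526 0.1894 0.0919] F [ 0.8043 -0.2811  0.9021] w 0.062097732816673024
rot [-0.0007  0.      0.0005] slide after rot [ 0.0847 -0.0004 -0.0815] slide before rot [ 0.0847 -0.0004 -0.0815] world [0.0497 0.0765 0.0741]
```

>>> {"api": "jog_arm", "payload": {
  "dr": [
    [0,0,0],
    [0,0,0],
    [0,0,0],
    [0,0,0],
    [0,0,0],
    [0,0,0],
    [0,0,0],
    [0,0,0],
    [0,0,0],
    [0,0,0]
  ],
  "slide": [
    [0,0,-0.0125],
    [0,0,-0.023],
    [0,0,-0.023],
    [0,0,-0.023],
    [0.021,0,0],
    [0.021,0,0],
    [0.021,0,0],
    [0.021,0,0],
    [0,0,0],
    [0,0,0]
  ],
  "gripper": [0.45,0.45,0.45,0.45,0.45,0.45,0.45,0.45,0.45,0.45]
}}

```text
time_s: 7.0
position: [0.6025, 0.2651, 0.1657]
tool_rot: [[0.191, 0.889, -0.415], [0.982, -0.173, 0.081], [-0.0, -0.423, -0.906]]
ft_force: [0.3, 0.2, 0.0]
grip_width: 0.0621
```

Run:
```python
from h import *
S=cam("scene")
cv2.imwrite("pics/s3.png",cv2.resize(S["pixels"][180:360,250:430],None,fx=3.2,fy=3.2,interpolation=cv2.INTER_CUBIC))
plan(tcp_can('b',69),Rcan(25))
```

```text
t 7.05 p [0.6026 0.2646 0.1658] F [ 0.3936 -0.7678  0.1202] w 0.06188249405240331
rot [-0.0004  0.0001  0.0001] slide after rot [ 0.0013 -0.0006  0.0811] slide before rot [ 0.0013 -0.0005  0.0811] world [-0.0339  0.0079 -0.0733]
```

View pics/s3.png

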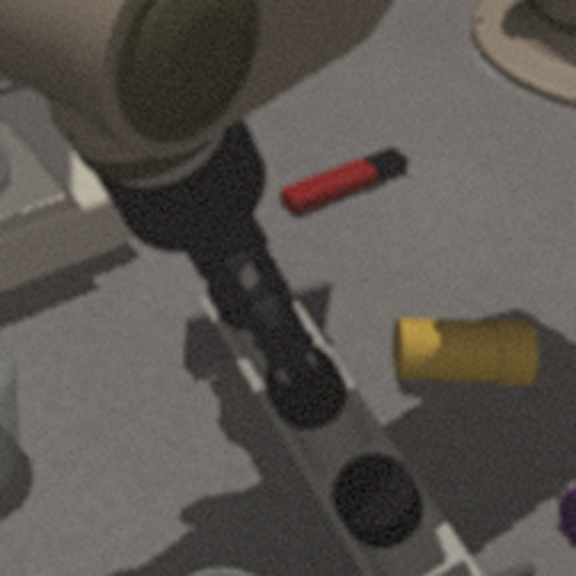

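The gripper now stands over the middle cap at crop (305,390). The replaced can is hidden behind the fingers, so I'll check it later.

>>> {"api": "jog_arm", "payload": {
  "dr": [
    [0,0,0],
    [0,0,0],
    [0,0,0],
    [0,0,0],
    [0,0,0],
    [0,0,0],
    [0,0,0],
    [0,0,0],
    [0,0,0],
    [0,0,0]
  ],
  "slide": [
    [0.0012,-0.0006,0],
    [0,0,0.0135],
    [0,0,0.0135],
    [0,0,0.0135],
    [0,0,0.0135],
    [0,0,0.0135],
    [0,0,0.0135],
    [0,0,0],
    [0,0,0],
    [0,0,0]
  ],
  "gripper": [0.45,0.45,0.45,0.45,0.45,0.45,0.45,0.45,-0.3,-0.3]
}}

```text
time_s: 8.05
position: [0.5694, 0.2727, 0.0938]
tool_rot: [[0.192, 0.89, -0.413], [0.981, -0.174, 0.082], [0.001, -0.421, -0.907]]
ft_force: [-1.2, -1.2, 0.8]
grip_width: 0.0439
```

>>> {"api": "jog_arm", "payload": {
  "dr": [
    [0,0,0],
    [0,0,0],
    [0,0,0],
    [0,0,0],
    [0,0,0],
    [0,0,0],
    [0,0,0],
    [0,0,0],
    [0,0,0],
    [0,0,0]
  ],
  "slide": [
    [0,0,0],
    [0,0,0],
    [0,0,0],
    [0,0,-0.005],
    [0,-0.001,-0.005],
    [0,-0.001,-0.005],
    [0,-0.001,-0.005],
    [0,-0.001,0],
    [0,0,0],
    [0,0,0]
  ],
  "gripper": [-0.3,-0.3,-0.3,-0.3,-0.3,-0.3,-0.3,-0.3,-0.3,-0.3]
}}

```text
time_s: 9.05
position: [0.5733, 0.2721, 0.1126]
tool_rot: [[0.191, 0.889, -0.415], [0.982, -0.173, 0.081], [0.0, -0.423, -0.906]]
ft_force: [0.3, -0.4, -0.1]
grip_width: 0.0441
```

Run:
```python
from h import *
f=[]
for _ in range(10):
    S=cam("scene");f.append(observe()["ft_force"])
print(np.mean(f,0),np.std(f,0));plan(tcp_can('b',69),Rcan(25))
cv2.imwrite("pics/s4.png",cv2.resize(S["pixels"][180:360,250:430],None,fx=3.2,fy=3.2,interpolation=cv2.INTER_CUBIC))
```

```text
[ 0.233  -0.1246 -0.8304] [0.4969 0.3529 0.3674]
t 9.55 p [0.5735 0.2721 0.1127] F [ 0.6309  0.4716 -0.6167] w 0.04412671299435708
rot [ 0.0001 -0.0002  0.0004] slide after rot [-0.0005  0.0041  0.0203] slide before rot [-0.0005  0.0041  0.0203] world [-0.0049  0.0005 -0.0202]
```

View pics/s4.png

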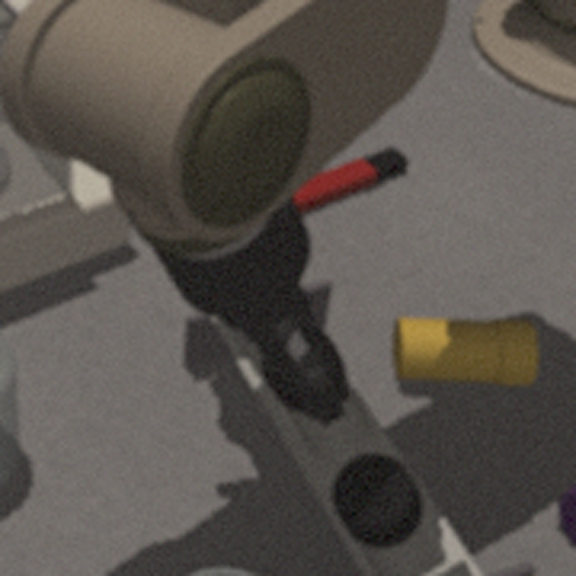

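This one reads about 1 N too, so it is also empty. I'm returning it and moving on to the third.

>>> {"api": "jog_arm", "payload": {
  "dr": [
    [0,0,0],
    [0,0,0],
    [0,0,0],
    [0,0,0],
    [0,0,0],
    [0,0,0],
    [0,0,0],
    [0,0,0],
    [0,0,0],
    [0,0,0]
  ],
  "slide": [
    [0,0.001,0],
    [0,0.001,0.005],
    [0,0.001,0.005],
    [0,0.001,0.005],
    [0,0,0.0048],
    [0,0,0],
    [0,0,0],
    [0,0,0],
    [0,0,0],
    [0,0,0]
  ],
  "gripper": [-0.3,-0.3,-0.3,-0.3,-0.3,-0.3,-0.3,0.45,0.45,0.45]
}}

```text
time_s: 10.55
position: [0.5686, 0.2731, 0.0928]
tool_rot: [[0.191, 0.889, -0.415], [0.982, -0.173, 0.081], [0.0, -0.423, -0.906]]
ft_force: [-0.6, 0.2, 0.1]
grip_width: 0.0622
```

>>> {"api": "jog_arm", "payload": {
  "dr": [
    [0,0,0],
    [0,0,0],
    [0,0,0],
    [0,0,0],
    [0,0,0],
    [0,0,0],
    [0,0,0],
    [0,0,0],
    [0,0,0],
    [0,0,0]
  ],
  "slide": [
    [0,0,-0.0125],
    [0,0,-0.023],
    [0,0,-0.023],
    [0,0,-0.023],
    [0.021,0,0],
    [0.021,0,0],
    [0.021,0,0],
    [0.021,0,0],
    [0,0,0],
    [0,0,0]
  ],
  "gripper": [0.45,0.45,0.45,0.45,0.45,0.45,0.45,0.45,0.45,0.45]
}}

```text
time_s: 11.55
position: [0.6186, 0.3488, 0.1664]
tool_rot: [[0.191, 0.889, -0.415], [0.982, -0.173, 0.081], [-0.0, -0.423, -0.906]]
ft_force: [-0.2, -0.8, 0.0]
grip_width: 0.0618
```

Run:
```python
from h import *
S=cam("scene");T=cam("top")
cv2.imwrite("pics/s5.png",cv2.resize(S["pixels"][180:360,250:430],None,fx=3.2,fy=3.2,interpolation=cv2.INTER_CUBIC))
cv2.imwrite("pics/t5.png",cv2.resize(T["pixels"][120:290,100:300],None,fx=3.2,fy=3.2,interpolation=cv2.INTER_CUBIC))
plan(tcp_can('a',69),Rcan(25))
```

```text
t 11.65 p [0.6188 0.348  0.167 ] F [ 0.5442 -0.8937  0.4023] w 0.061938738109813804
rot [-0.0002 -0.0002 -0.0004] slide after rot [ 0.0013 -0.0002  0.0822] slide before rot [ 0.0012 -0.0002  0.0822] world [-0.0341  0.0079 -0.0744]
```

View pics/s5.png

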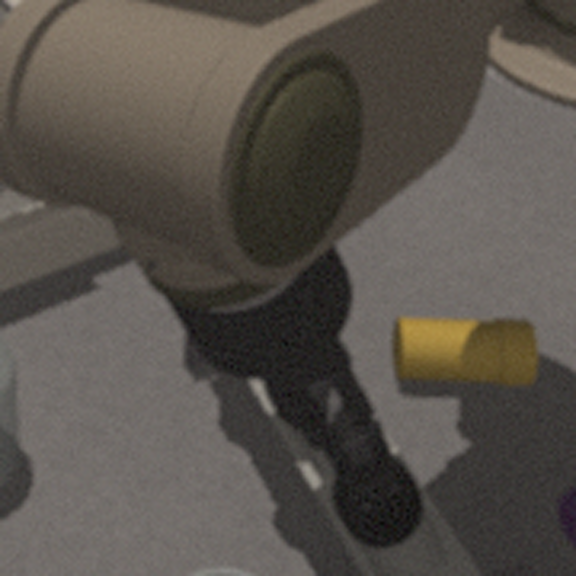

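View pics/t5.png

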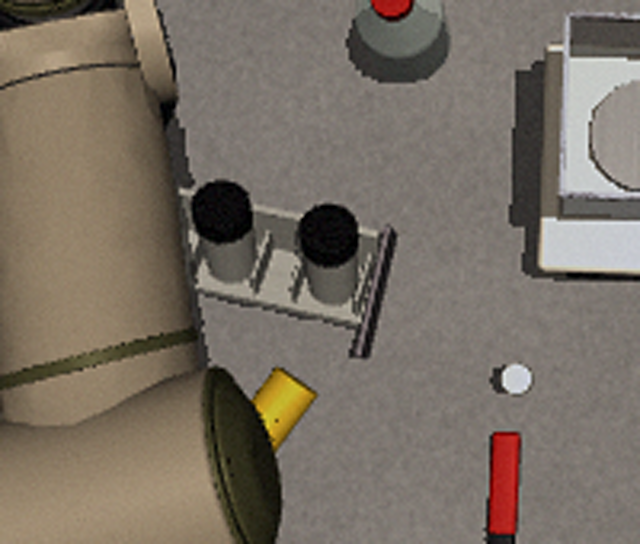

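In the top view both replaced cans are seated, with caps at (169,186) and (203,193) as at the start. Now the third can.

>>> {"api": "jog_arm", "payload": {
  "dr": [
    [0,0,0],
    [0,0,0],
    [0,0,0],
    [0,0,0],
    [0,0,0],
    [0,0,0],
    [0,0,0],
    [0,0,0],
    [0,0,0],
    [0,0,0]
  ],
  "slide": [
    [0.0012,0,0],
    [0,0,0.0135],
    [0,0,0.0135],
    [0,0,0.0135],
    [0,0,0.0135],
    [0,0,0.0135],
    [0,0,0.014],
    [0,0,0],
    [0,0,0],
    [0,0,0]
  ],
  "gripper": [0.45,0.45,0.45,0.45,0.45,0.45,0.45,0.45,-0.3,-0.3]
}}

```text
time_s: 12.65
position: [0.5858, 0.3562, 0.0942]
tool_rot: [[0.192, 0.89, -0.413], [0.981, -0.174, 0.082], [0.001, -0.421, -0.907]]
ft_force: [0.2, -2.0, 1.1]
grip_width: 0.0442
```

>>> {"api": "jog_arm", "payload": {
  "dr": [
    [0,0,0],
    [0,0,0],
    [0,0,0],
    [0,0,0],
    [0,0,0],
    [0,0,0],
    [0,0,0],
    [0,0,0],
    [0,0,0],
    [0,0,0]
  ],
  "slide": [
    [0,0,0],
    [0,0,0],
    [0,0,0],
    [0,0,-0.005],
    [0,-0.001,-0.005],
    [0,-0.001,-0.005],
    [0,-0.001,-0.005],
    [0,-0.001,0],
    [0,0,0],
    [0,0,0]
  ],
  "gripper": [-0.3,-0.3,-0.3,-0.3,-0.3,-0.3,-0.3,-0.3,-0.3,-0.3]
}}

```text
time_s: 13.65
position: [0.5898, 0.3557, 0.1127]
tool_rot: [[0.191, 0.889, -0.415], [0.982, -0.173, 0.081], [0.0, -0.423, -0.906]]
ft_force: [-0.5, 0.2, -3.1]
grip_width: 0.0439
```

Run:
```python
from h import *
f=[]
for _ in range(8):
    S=cam("scene");f.append(observe()["ft_force"])
print(np.mean(f,0),np.std(f,0));plan(tcp_can('a',69),Rcan(25))
```

```text
[-0.1657 -0.0003 -3.0455] [0.5945 0.2726 0.4472]
t 14.05 p [0.5899 0.3557 0.1129] F [-1.1394  0.1891 -2.2118] w 0.04417267185747269
rot [ 0.0001 -0.0002  0.0004] slide after rot [-0.0008  0.004   0.0206] slide before rot [-0.0008  0.004   0.0206] world [-0.0052  0.0002 -0.0204]
```

3.0 N, so this is the full one. I'm lifting it clear and turning it upright.

>>> {"api": "jog_arm", "payload": {
  "dr": [
    [0,0,0],
    [0,0,0],
    [0,0,0],
    [0,0,0],
    [0,0,0],
    [0,0,0],
    [-0.1091,0,0],
    [-0.1091,0,0],
    [-0.1091,0,0],
    [-0.1091,0,0]
  ],
  "slide": [
    [0,0,-0.02],
    [0,0,-0.02],
    [0,0,-0.02],
    [0,-0.0135,-0.029],
    [0,-0.0135,-0.029],
    [0,-0.0135,-0.029],
    [0,0,-0.01],
    [0,0,-0.01],
    [0,0,-0.01],
    [0,0,0]
  ],
  "gripper": [-0.3,-0.3,-0.3,-0.3,-0.3,-0.3,-0.3,-0.3,-0.3,-0.3],
  "force": 50
}}

```text
time_s: 15.05
position: [0.6247, 0.3488, 0.2935]
tool_rot: [[0.191, 0.981, 0.007], [0.982, -0.191, 0.001], [0.002, 0.007, -1.0]]
ft_force: [0.1, -0.3, -2.4]
grip_width: 0.0437
```

Run:
```python
from h import *
plan(np.array([.6473,-.0578,.30]),Rcan(0))
S=cam("scene");cv2.imwrite("pics/s6.png",S["pixels"])
```

```text
t 15.05 p [0.6247 0.3488 0.2935] F [ 0.0672 -0.3161 -2.3802] w 0.043739389143910685
rot [ 0.0071 -0.0021  0.0005] slide after rot [-0.3947  0.1002 -0.0065] slide before rot [-0.3947  0.1    -0.0065] world [ 0.0226 -0.4066  0.0065]
```

View pics/s6.png

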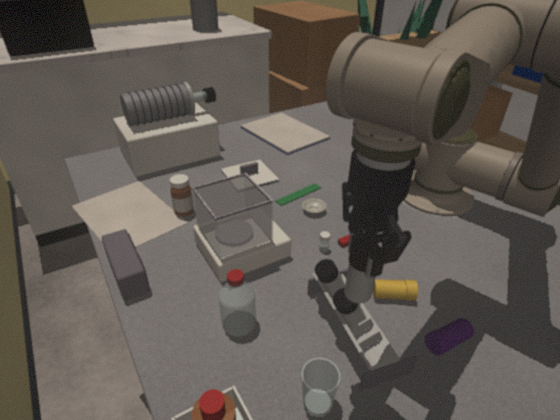

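The can hangs upright below the gripper. I'm carrying it over to the shield.

>>> {"api": "jog_arm", "payload": {
  "dr": [
    [0,0,0],
    [0,0,0],
    [0,0,0],
    [0,0,0],
    [0,0,0],
    [0,0,0],
    [0,0,0],
    [0,0,0],
    [0,0,0],
    [0,0,0]
  ],
  "slide": [
    [-0.02,0.005,-0.003],
    [-0.04,0.01,-0.003],
    [-0.047,0.012,0],
    [-0.047,0.012,0],
    [-0.047,0.012,0],
    [-0.047,0.012,0],
    [-0.047,0.012,0],
    [-0.047,0.012,0],
    [-0.035,0.009,0],
    [-0.018,0.004,0]
  ],
  "gripper": [-0.3,-0.3,-0.3,-0.3,-0.3,-0.3,-0.3,-0.3,-0.3,-0.3]
}}

```text
time_s: 16.1
position: [0.6467, -0.0612, 0.2969]
tool_rot: [[0.195, 0.981, -0.002], [0.981, -0.195, 0.002], [0.001, -0.003, -1.0]]
ft_force: [0.2, -0.2, -2.7]
grip_width: 0.044
```

Run:
```python
from h import *
S=cam("scene");T=cam("top");
plan(np.array([.6473,-.0578,.20]),Rcan(0))
cv2.imwrite("pics/s7.png",cv2.resize(S["pixels"][70:290,170:370],None,fx=2.7,fy=2.7,interpolation=cv2.INTER_CUBIC));cv2.imwrite("pics/t7.png",T["pixels"])
```

```text
t 16.2 p [ 0.6468 -0.0602  0.2969] F [ 0.4569  0.6805 -3.455 ] w 0.04385609023476796
rot [-0.0021 -0.0012 -0.003 ] slide after rot [0.0024 0.0001 0.0969] slide before rot [0.0023 0.0003 0.0969] world [ 0.0005  0.0024 -0.0969]
```

View pics/s7.png

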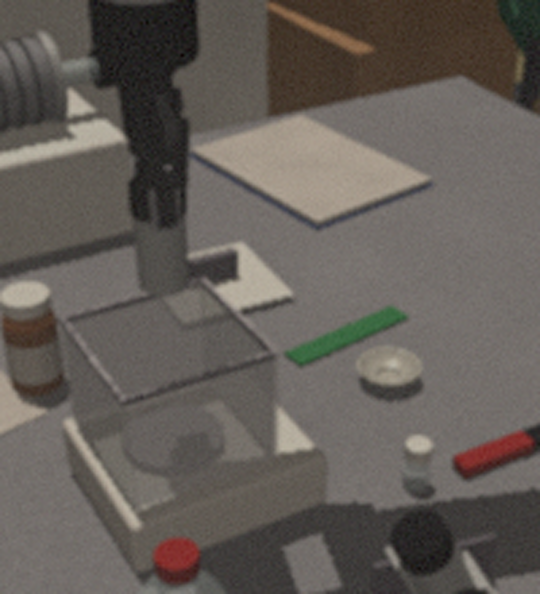

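The can is vertical above the mouth, so I'm lowering it.

>>> {"api": "jog_arm", "payload": {
  "dr": [
    [-0.002,-0.001,0],
    [0,0,0],
    [0,0,0],
    [0,0,0],
    [0,0,0],
    [0,0,0],
    [0,0,0],
    [0,0,0],
    [0,0,0],
    [0,0,0]
  ],
  "slide": [
    [0.0024,0,0.01],
    [0,0,0.02],
    [0,0,0.025],
    [0,0,0.025],
    [0,0,0.025],
    [0,0,0.02],
    [0,0,0.015],
    [0,0,0.01],
    [0,0,0],
    [0,0,0]
  ],
  "gripper": [-0.3,-0.3,-0.3,-0.3,-0.3,-0.3,-0.3,-0.3,-0.3,-0.3]
}}

```text
time_s: 17.2
position: [0.6478, -0.0549, 0.148]
tool_rot: [[0.191, 0.982, 0.003], [0.982, -0.191, -0.001], [-0.0, 0.003, -1.0]]
ft_force: [0.6, -0.1, -1.8]
grip_width: 0.0439
```

Run:
```python
from h import *
S=cam("scene");T=cam("top");
plan(np.array([.6473,-.0578,.14]),Rcan(0))
a=cv2.resize(S["pixels"][150:280,180:310],None,fx=4,fy=4,interpolation=cv2.INTER_CUBIC)
cv2.imwrite("pics/s8.png",a)
```

```text
t 17.3 p [ 0.6479 -0.0554  0.1485] F [-0.6082  0.2224 -2.1955] w 0.04350424586422249
rot [0.004  0.0006 0.0007] slide after rot [-0.0025 -0.0002  0.0085] slide before rot [-0.0025 -0.0002  0.0085] world [-0.0006 -0.0024 -0.0085]
```

View pics/s8.png

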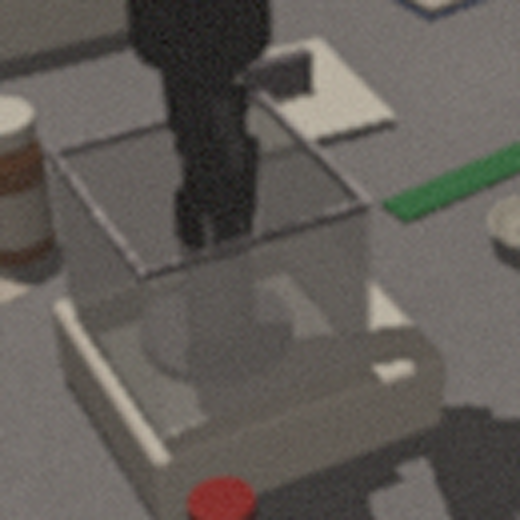

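>>> {"api": "jog_arm", "payload": {
  "dr": [
    [0,0,0],
    [0,0,0],
    [0,0,0],
    [0,0,0],
    [0,0,0],
    [0,0,0],
    [0,0,0],
    [0,0,0],
    [0,0,0],
    [0,0,0]
  ],
  "slide": [
    [-0.0015,0,0.002],
    [0,0,0.002],
    [0,0,0.0015],
    [0,0,0.001],
    [0,0,0.001],
    [0,0,0],
    [0,0,0],
    [0,0,0],
    [0,0,0],
    [0,0,0]
  ],
  "gripper": [-0.3,-0.3,-0.3,-0.3,-0.3,-0.3,-0.3,-0.3,-0.3,-0.3]
}}

```text
time_s: 18.3
position: [0.6475, -0.0573, 0.1411]
tool_rot: [[0.192, 0.981, 0.004], [0.981, -0.192, -0.002], [-0.001, 0.004, -1.0]]
ft_force: [-1.4, 0.6, 5.5]
grip_width: 0.0437
```

Run:
```python
from h import *
f=[]
for _ in range(4): cam("top");f.append(observe()["ft_force"])
print(np.mean(f,0));plan(np.array([.6473,-.0578,.14]),Rcan(0))
```

```text
[-2.2682 -0.1819  5.9856]
t 18.5 p [ 0.6475 -0.0573  0.141 ] F [-2.695  -0.6246  5.6317] w 0.04370734948483825
rot [0.0039 0.0009 0.0002] slide after rot [-0.0005 -0.0001  0.001 ] slide before rot [-0.0005 -0.0002  0.001 ] world [-0.0002 -0.0005 -0.001 ]
```

The can has touched down: +6 N, TCP at z = 0.141. I'm easing off slightly and letting go.

>>> {"api": "jog_arm", "payload": {
  "dr": [
    [0,0,0],
    [0,0,0],
    [0,0,0],
    [0,0,0],
    [0,0,0],
    [0,0,0],
    [0,0,0],
    [0,0,0],
    [0,0,0],
    [0,0,0]
  ],
  "slide": [
    [0,0,-0.0004],
    [0,0,0],
    [0,0,0],
    [0,0,0],
    [0,0,0],
    [0,0,0],
    [0,0,0],
    [0,0,0],
    [0,0,0],
    [0,0,0]
  ],
  "gripper": [-0.3,0.1,0.15,0.2,0.3,0.35,0.4,0.45,0.45,0.45]
}}

```text
time_s: 19.5
position: [0.6472, -0.0571, 0.1404]
tool_rot: [[0.191, 0.982, 0.002], [0.982, -0.191, -0.001], [-0.001, 0.002, -1.0]]
ft_force: [-0.2, 0.4, -0.8]
grip_width: 0.0619
```

>>> {"api": "jog_arm", "payload": {
  "dr": [
    [0,0,0],
    [0,0,0],
    [0,0,0],
    [0,0,0],
    [0,0,0],
    [0,0,0],
    [0,0,0],
    [0,0,0],
    [0,0,0],
    [0,0,0]
  ],
  "slide": [
    [0,0,-0.005],
    [0,0,-0.01],
    [0,0,-0.015],
    [0,0,-0.025],
    [0,0,-0.03],
    [0,0,-0.03],
    [0,0,-0.03],
    [0,0,0],
    [0,0,0],
    [0,0,0]
  ],
  "gripper": [0.45,0.45,0.45,0.45,0.45,0.45,0.45,0.45,0.45,0.45]
}}

```text
time_s: 20.5
position: [0.6466, -0.057, 0.2844]
tool_rot: [[0.192, 0.981, 0.0], [0.981, -0.192, -0.0], [-0.0, 0.0, -1.0]]
ft_force: [0.5, 0.1, -0.3]
grip_width: 0.0621
```

Run:
```python
from h import *
S=cam("scene");T=cam("top");
y=-.048
R=np.array([[-np.sin(y),np.cos(y),0],[np.cos(y),np.sin(y),0],[0,0,-1]]).T
R=np.stack([[-np.sin(y),np.cos(y),0],[np.cos(y),np.sin(y),0],[0,0,-1]],1)
plan(np.array([.4503,-.3727,.20]),R)
a=cv2.resize(S["pixels"][130:290,180:310],None,fx=4,fy=3.6,interpolation=cv2.INTER_CUBIC)
cv2.imwrite("pics/s9.png",a)
cv2.imwrite("pics/t9.png",T["pixels"])
```

```text
t 20.6 p [ 0.6467 -0.057   0.2842] F [0.1382 0.2147 0.4711] w 0.06199875469838575
rot [-0.0001  0.0005 -0.1447] slide after rot [-0.3248 -0.181   0.0842] slide before rot [-0.3474 -0.1323  0.0844] world [-0.1964 -0.3157 -0.0842]
```

View pics/s9.png

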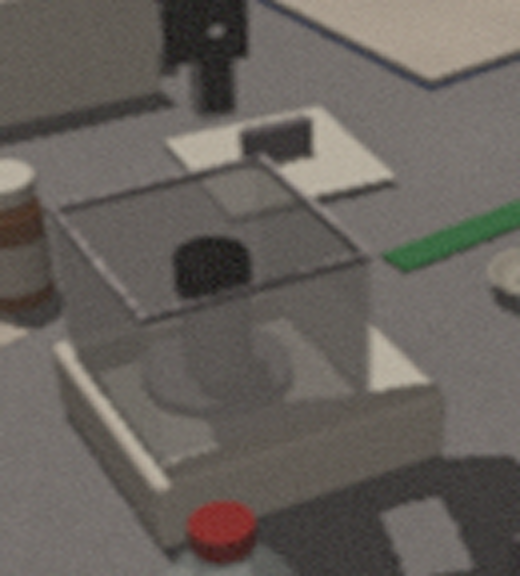

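View pics/t9.png

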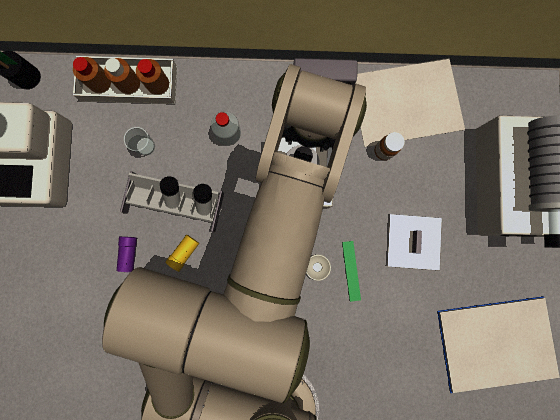

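The picture shows the full canister standing upright on the pan, cap at crop (212,265), and the empties at (170,186) and (203,193) in the top view. Next I'll refine the cover's position from its handle.

Run:
```python
from h import *
T=cam("top");S=cam("scene")
f=lambda u,v:(np.array([u,v])+.5)/3.5-.5+[255,110]
print("handle top guess",onz(T,f(575.5,461.5),.045))
p=T["pixels"]; m=(p.min(2)>150).astype(np.uint8); m[:, :380]=0;m[:,448:]=0;m[:205]=0;m[280:]=0
c=max(cv2.findContours(m,cv2.RETR_EXTERNAL,cv2.CHAIN_APPROX_NONE)[0],key=cv2.contourArea)
r=cv2.minAreaRect(c);b=cv2.boxPoints(r);print(r,b)
P=np.array([onz(T,x,.011) for x in b]);print(P,P.mean(0));d=P-np.roll(P,1,0);print(np.degrees(np.arctan2(d[:,1],d[:,0])))
q=p[215:268,390:440];cv2.imwrite("pics/cov.png",cv2.resize(q,None,fx=11,fy=11,interpolation=cv2.INTER_NEAREST))
q=S["pixels"][150:195,215:285];cv2.imwrite("pics/covs.png",cv2.resize(q,None,fx=10,fy=10,interpolation=cv2.INTER_CUBIC))
```

```text
handle top guess [ 0.4495 -0.374   0.045 ]
((414.4864196777344, 241.7178955078125), (52.335384368896484, 52.772029876708984), 3.5763344764709473) [[386.7238 266.4202]
 [390.0156 213.751 ]
 [442.2491 217.0156]
 [438.9572 269.6848]]
[[ 0.3813 -0.2975  0.011 ]
 [ 0.5234 -0.3065  0.011 ]
 [ 0.518  -0.4495  0.011 ]
 [ 0.3757 -0.4388  0.011 ]] [ 0.4496 -0.3731  0.011 ]
[ 87.7244  -3.6271 -92.1603 175.6926]
```

View pics/cov.png

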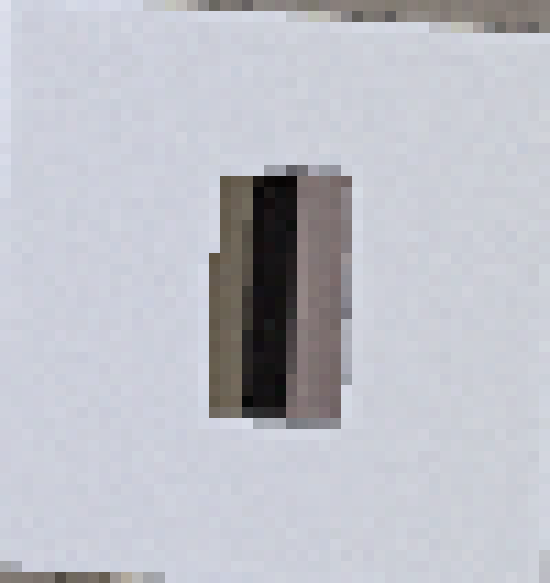

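View pics/covs.png

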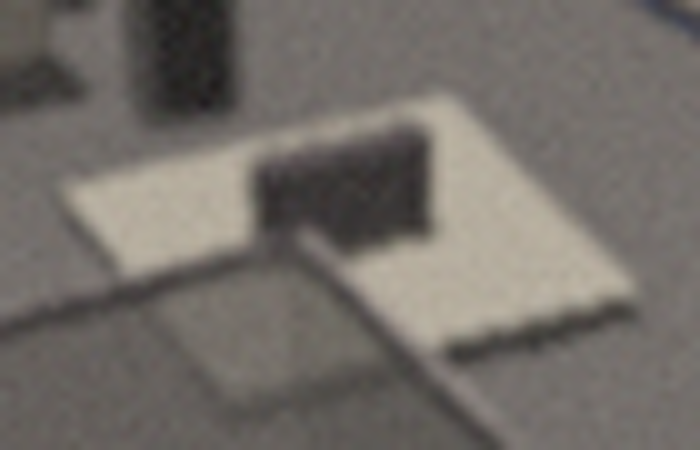

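>>> {"api": "jog_arm", "payload": {
  "dr": [
    [0,0,-0.0724],
    [0,0,-0.0724],
    [0,0,0],
    [0,0,0],
    [0,0,0],
    [0,0,0],
    [0,0,0],
    [0,0,0],
    [0,0,0],
    [0,0,0]
  ],
  "slide": [
    [0,0,0],
    [0,0,0],
    [-0.04,-0.0225,0.008],
    [-0.04,-0.0225,0.01],
    [-0.04,-0.0225,0.01],
    [-0.04,-0.0225,0.01],
    [-0.04,-0.0225,0.01],
    [-0.04,-0.0225,0.01],
    [-0.04,-0.0225,0.01],
    [-0.04,-0.0225,0.01]
  ],
  "gripper": [0.45,0.45,0.3,0,0,0,0,0,0,0]
}}

```text
time_s: 21.7
position: [0.4507, -0.3695, 0.2067]
tool_rot: [[0.048, 0.999, 0.002], [0.999, -0.048, -0.001], [-0.001, 0.002, -1.0]]
ft_force: [0.1, -0.4, -1.1]
grip_width: 0.0426
```

>>> {"api": "jog_arm", "payload": {
  "dr": [
    [0,0,0],
    [0,0,0],
    [0,0,0],
    [0,0,0],
    [0,0,0],
    [0,0,0],
    [0,0,0],
    [0,0,0],
    [0,0,0],
    [0,0,0]
  ],
  "slide": [
    [-0.004,-0.001,0.01],
    [0,0,0.02],
    [0,0,0.03],
    [0,0,0.02],
    [0,0,0.01],
    [0,0,0],
    [0,0,0],
    [0,0,0],
    [0,0,0],
    [0,0,0]
  ],
  "gripper": [0,0,0,0,0,0,0,0,0,0]
}}

```text
time_s: 22.7
position: [0.4511, -0.3723, 0.1179]
tool_rot: [[0.048, 0.999, 0.003], [0.999, -0.048, -0.002], [-0.002, 0.003, -1.0]]
ft_force: [-0.4, -0.6, -0.4]
grip_width: 0.0427
```

Run:
```python
from h import *
y=-.048
R=np.stack([[-np.sin(y),np.cos(y),0],[np.cos(y),np.sin(y),0],[0,0,-1]],1)
plan(np.array([.4500,-.3733,.030]),R)
S=cam("scene");q=S["pixels"][110:205,200:300];cv2.imwrite("pics/s10.png",cv2.resize(q,None,fx=6,fy=6,interpolation=cv2.INTER_CUBIC))
T=cam("top");q=T["pixels"][120:290,260:460];cv2.imwrite("pics/t10.png",cv2.resize(q,None,fx=3.5,fy=3.5,interpolation=cv2.INTER_CUBIC))
```

```text
t 22.7 p [ 0.4511 -0.3723  0.1179] F [-0.4263 -0.5734 -0.4016] w 0.04266829315645008
rot [0.0028 0.0018 0.0001] slide after rot [-0.001  -0.0011  0.0879] slide before rot [-0.0009 -0.0013  0.0879] world [-0.0011 -0.001  -0.0879]
```

View pics/s10.png

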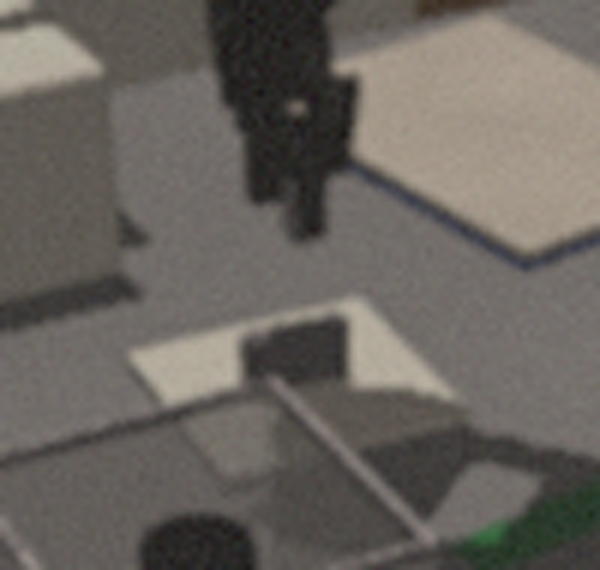

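View pics/t10.png

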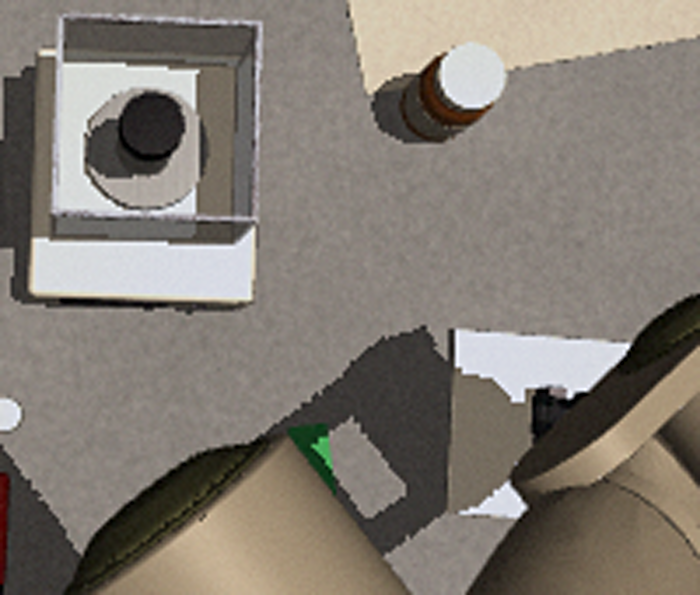

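The canister sits at the pan's centre (crop 153,126) and the gripper is above the handle. I'm going down to grip it.

>>> {"api": "jog_arm", "payload": {
  "dr": [
    [0.0028,0.0018,0],
    [0,0,0],
    [0,0,0],
    [0,0,0],
    [0,0,0],
    [0,0,0],
    [0,0,0],
    [0,0,0],
    [0,0,0],
    [0,0,0]
  ],
  "slide": [
    [-0.001,-0.001,0.01],
    [0,0,0.02],
    [0,0,0.02],
    [0,0,0.02],
    [0,0,0.01],
    [0,0,0.005],
    [0,0,0.002],
    [0,0,0],
    [0,0,0],
    [0,0,0]
  ],
  "gripper": [0,0,0,0,0,0,0,0,-0.9,-0.9],
  "force": 60
}}

```text
time_s: 23.8
position: [0.4502, -0.3734, 0.031]
tool_rot: [[0.048, 0.999, 0.0], [0.999, -0.048, -0.0], [-0.0, 0.0, -1.0]]
ft_force: [-0.4, -3.1, 1.5]
grip_width: 0.0143
```

>>> {"api": "jog_arm", "payload": {
  "dr": [
    [0,0,0],
    [0,0,0],
    [0,0,0],
    [0,0,0],
    [0,0,0],
    [0,0,0],
    [0,0,0],
    [0,0,0],
    [0,0,0],
    [0,0,0]
  ],
  "slide": [
    [0,0,0],
    [0,0,0],
    [0,0,0],
    [0,0,0],
    [0,0,-0.005],
    [0,0,-0.01],
    [0,0,-0.01],
    [0,0,0],
    [0,0,0],
    [0,0,0]
  ],
  "gripper": [-0.9,-0.9,-0.9,-0.9,-0.9,-0.9,-0.9,-0.9,-0.9,-0.9]
}}

```text
time_s: 24.8
position: [0.4498, -0.3729, 0.055]
tool_rot: [[0.048, 0.999, -0.001], [0.999, -0.048, 0.001], [0.001, -0.001, -1.0]]
ft_force: [-0.3, 0.6, -1.7]
grip_width: 0.0124
```

Run:
```python
from h import *
y=-.0075
R=np.stack([[-np.sin(y),np.cos(y),0],[np.cos(y),np.sin(y),0],[0,0,-1]],1)
plan(np.array([.6474,-.0582,.28]),R)
S=cam("scene");q=S["pixels"][90:205,200:300];cv2.imwrite("pics/s11.png",cv2.resize(q,None,fx=5,fy=5,interpolation=cv2.INTER_CUBIC))
```

```text
t 24.8 p [ 0.4498 -0.3729  0.055 ] F [-0.3383  0.6221 -1.7399] w 0.012442970476892527
rot [-0.0011 -0.0014 -0.0404] slide after rot [ 0.3162  0.1952 -0.225 ] slide before rot [ 0.3241  0.1821 -0.2248] world [0.1976 0.3147 0.225 ]
```

View pics/s11.png

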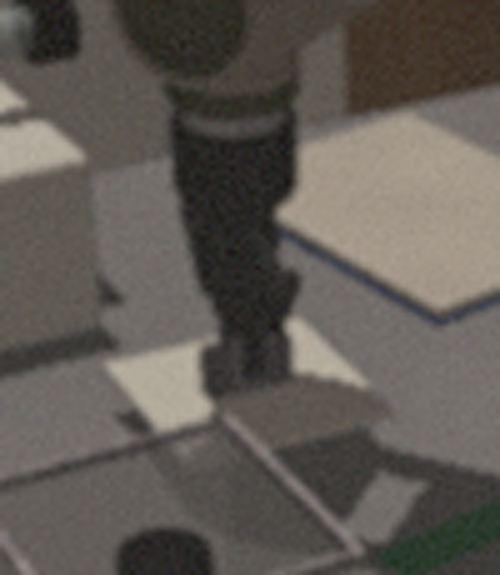

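>>> {"api": "jog_arm", "payload": {
  "dr": [
    [0,0,0],
    [0,0,0],
    [0,0,0],
    [0,0,0],
    [0,0,0],
    [0,0,0],
    [0,0,-0.0202],
    [0,0,-0.0202],
    [0,0,0],
    [0,0,0]
  ],
  "slide": [
    [0,0,-0.02],
    [0,0,-0.035],
    [0,0,-0.04],
    [0,0,-0.04],
    [0,0,-0.04],
    [0,0,-0.03],
    [0,0,0],
    [0,0,0],
    [0.02,0.0123,0],
    [0.032,0.0198,0]
  ],
  "gripper": [-0.9,-0.9,-0.9,-0.9,-0.9,-0.9,-0.9,-0.9,-0.9,-0.9]
}}

```text
time_s: 25.85
position: [0.4818, -0.3219, 0.2578]
tool_rot: [[0.01, 1.0, -0.004], [1.0, -0.01, 0.004], [0.004, -0.004, -1.0]]
ft_force: [0.8, 0.7, -3.1]
grip_width: 0.0127
```

>>> {"api": "jog_arm", "payload": {
  "dr": [
    [0,0,0],
    [0,0,0],
    [0,0,0],
    [0,0,0],
    [0,0,0],
    [0,0,0],
    [0,0,0],
    [0,0,0],
    [0,0,0],
    [0,0,0]
  ],
  "slide": [
    [0.037,0.0228,0],
    [0.037,0.0228,0],
    [0.037,0.0228,0],
    [0.037,0.0228,0],
    [0.037,0.0228,0],
    [0.037,0.0228,0],
    [0.025,0.0154,0],
    [0.015,0.0093,0],
    [0,0,0],
    [0,0,0]
  ],
  "gripper": [-0.9,-0.9,-0.9,-0.9,-0.9,-0.9,-0.9,-0.9,-0.9,-0.9]
}}

```text
time_s: 26.85
position: [0.6456, -0.0614, 0.2593]
tool_rot: [[0.008, 1.0, -0.003], [1.0, -0.008, 0.001], [0.001, -0.003, -1.0]]
ft_force: [0.8, -0.3, -1.5]
grip_width: 0.013
```

Run:
```python
from h import *
y=-.0075
R=np.stack([[-np.sin(y),np.cos(y),0],[np.cos(y),np.sin(y),0],[0,0,-1]],1)
S=cam("scene");T=cam("top")
plan(np.array([.6474,-.0582,.23]),R)
q=S["pixels"][90:280,170:330];cv2.imwrite("pics/s12.png",cv2.resize(q,None,fx=3.2,fy=3.2,interpolation=cv2.INTER_CUBIC))
q=T["pixels"][70:220,220:370];cv2.imwrite("pics/t12.png",cv2.resize(q,None,fx=4,fy=4,interpolation=cv2.INTER_CUBIC))
```

```text
t 26.95 p [ 0.6455 -0.062   0.26  ] F [ 0.8162 -0.1545 -3.0595] w 0.013044498651686281
rot [-0.0017 -0.0008 -0.0014] slide after rot [0.0039 0.0019 0.03  ] slide before rot [0.0038 0.0019 0.03  ] world [ 0.0019  0.0038 -0.03  ]
```

View pics/s12.png

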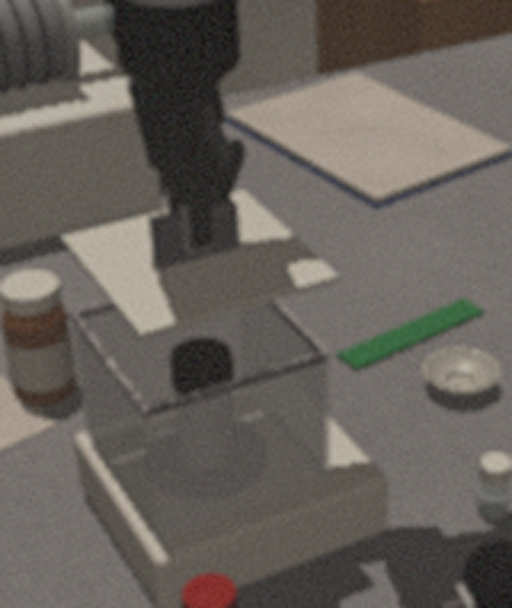

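View pics/t12.png

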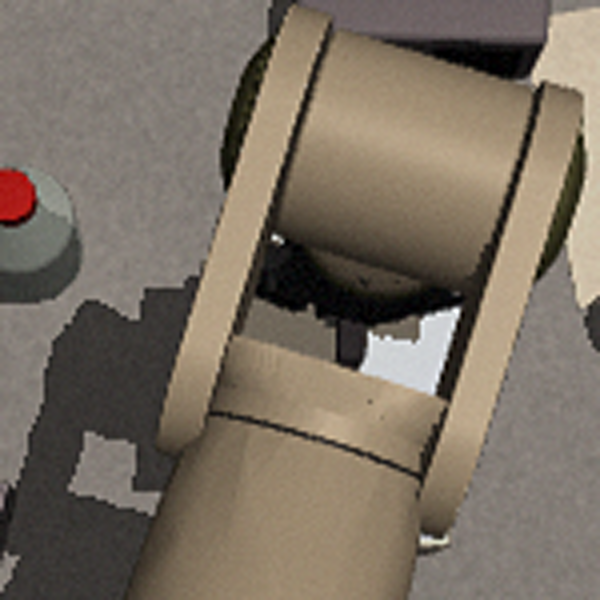

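Run:
```python
from h import *
S=cam("scene")
f=lambda u,v:(np.array([u,v])+.5)/3.2-.5+[170,90]
s=observe();z=s["position"][2]-.0305+.011
C=[onz(S,f(*x),z) for x in((62,238),(338,275),(145,334))]
print(s["position"],np.array(C),(C[0]+C[1])/2)
```

```text
[ 0.6455 -0.062   0.2603] [[ 0.7153 -0.1248  0.2408]
 [ 0.5746  0.0124  0.2408]
 [ 0.7135  0.0143  0.2408]] [ 0.6449 -0.0562  0.2408]
```

>>> {"api": "jog_arm", "payload": {
  "dr": [
    [-0.0017,-0.0008,-0.0014],
    [0,0,0],
    [0,0,0],
    [0,0,0],
    [0,0,0],
    [0,0,0],
    [0,0,0],
    [0,0,0],
    [0,0,0],
    [0,0,0]
  ],
  "slide": [
    [0.0035,0.0015,0.005],
    [0,0,0.01],
    [0,0,0.01],
    [0,0,0.005],
    [0,0,0.005],
    [0,0,0.003],
    [0,0,0],
    [0,0,0],
    [0,0,0],
    [0,0,0]
  ],
  "gripper": [-0.9,-0.9,-0.9,-0.9,-0.9,-0.9,-0.9,-0.9,-0.9,-0.9]
}}

```text
time_s: 28.0
position: [0.6477, -0.0572, 0.2228]
tool_rot: [[0.006, 1.0, 0.002], [1.0, -0.006, -0.0], [-0.0, 0.002, -1.0]]
ft_force: [0.3, 0.7, -2.3]
grip_width: 0.0127
```

Run:
```python
from h import *
y=-.0075
R=np.stack([[-np.sin(y),np.cos(y),0],[np.cos(y),np.sin(y),0],[0,0,-1]],1)
S=cam("scene")
plan(np.array([.6474,-.0585,.2025]),R)
q=S["pixels"][165:225,180:290];cv2.imwrite("pics/s13.png",cv2.resize(q,None,fx=7,fy=7,interpolation=cv2.INTER_CUBIC))
T=cam("top")
q=T["pixels"][110:220,255:350];cv2.imwrite("pics/t13.png",cv2.resize(q,None,fx=5,fy=5,interpolation=cv2.INTER_CUBIC))
```

```text
t 28.05 p [ 0.6476 -0.0572  0.2227] F [ 0.3167  0.6575 -3.0102] w 0.013075901588260242
rot [0.0014 0.     0.0015] slide after rot [-0.0013 -0.0002  0.0202] slide before rot [-0.0013 -0.0003  0.0202] world [-0.0002 -0.0013 -0.0202]
```

View pics/s13.png

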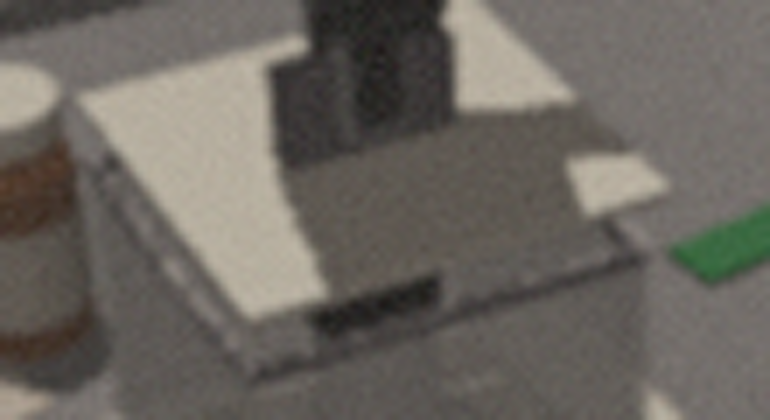

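View pics/t13.png

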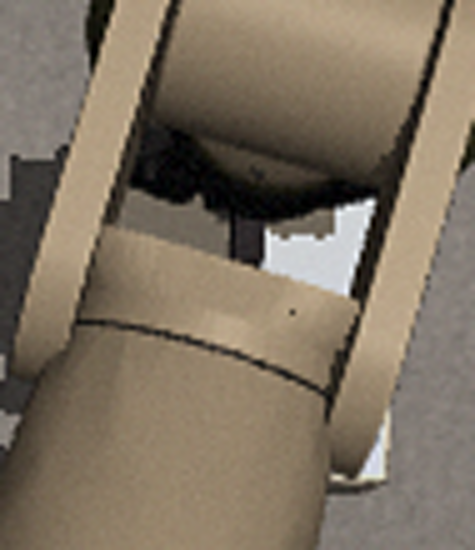

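Run:
```python
from h import *
S=cam("scene")
f=lambda u,v:(np.array([u,v])+.5)/7-.5+[180,165]
C=np.array([onz(S,f(*x),.2032) for x in((80,97),(252,318),(665,185))])
print(C,(C[0]+C[2])/2)
print(np.array([onz(S,f(*x),.178) for x in((255,380),(642,255))]))
# predicted plate/rim corners in crop
for c,z,h in(((.6476,-.0572),.2032,.071),((.6474,-.0582),.178,.069)):
  for sx,sy in((1,-1),(1,1),(-1,1)):
    print(((proj(S,[c[0]+sx*h+ .0075*sy*h,c[1]+sy*h-.0075*sx*h,z])-[180,165]+.5)*7-.5))
```

```text
[[ 0.7151 -0.1256  0.2032]
 [ 0.7159  0.015   0.2032]
 [ 0.5769  0.0135  0.2032]] [ 0.646  -0.0561  0.2032]
[[0.7155 0.0111 0.178 ]
 [0.5839 0.0113 0.178 ]]
[67.7691 95.0642]
[239.1852 318.258 ]
[665.6072 186.5509]
[ 84.4685 160.3697]
[249.4218 380.1016]
[655.7112 250.503 ]
```

The cover is centred on the rim to about 1–2 mm. I'm lowering it in small steps.

>>> {"api": "jog_arm", "payload": {
  "dr": [
    [0.0014,0,0.001],
    [0,0,0],
    [0,0,0],
    [0,0,0],
    [0,0,0],
    [0,0,0],
    [0,0,0],
    [0,0,0],
    [0,0,0],
    [0,0,0]
  ],
  "slide": [
    [-0.0013,0,0],
    [0,0,0.004],
    [0,0,0.004],
    [0,0,0.003],
    [0,0,0.003],
    [0,0,0.002],
    [0,0,0.002],
    [0,0,0.001],
    [0,0,0],
    [0,0,0]
  ],
  "gripper": [-0.9,-0.9,-0.9,-0.9,-0.9,-0.9,-0.9,-0.9,-0.9,-0.9]
}}

```text
time_s: 29.15
position: [0.6476, -0.0585, 0.2035]
tool_rot: [[0.007, 1.0, -0.0], [1.0, -0.007, 0.0], [0.0, -0.0, -1.0]]
ft_force: [-0.8, -0.4, -1.8]
grip_width: 0.0129
```

Run:
```python
from h import *
S=cam("scene")
plan(np.array([.6474,-.0585,.2025]),observe()["tool_rot"])
q=S["pixels"][165:265,180:290];cv2.imwrite("pics/s14.png",cv2.resize(q,None,fx=6,fy=6,interpolation=cv2.INTER_CUBIC))
```

```text
t 29.2 p [ 0.6476 -0.0585  0.2036] F [-0.0546 -0.2641 -2.0633] w 0.013245208139584491
rot [0. 0. 0.] slide after rot [ 0.     -0.0002  0.0011] slide before rot [ 0.     -0.0002  0.0011] world [-0.0002  0.     -0.0011]
```

View pics/s14.png

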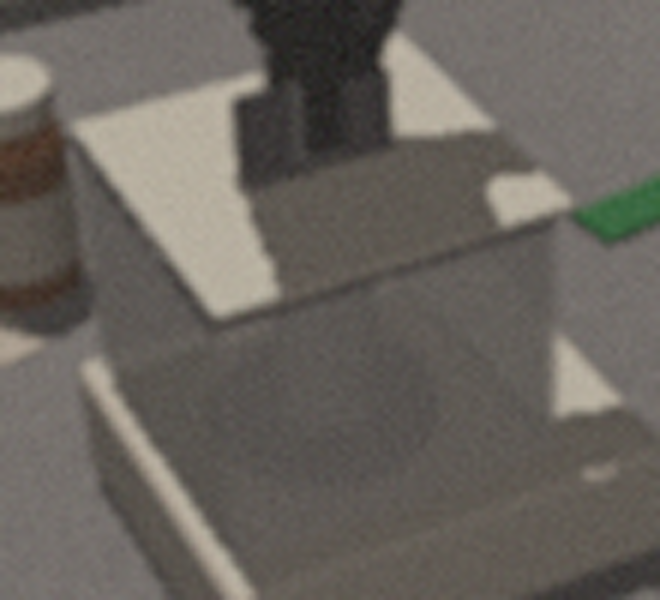

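The lip is inside the mouth with no resistance, about 1 mm short of seated. I'm lowering it the rest of the way.

>>> {"api": "jog_arm", "payload": {
  "dr": [
    [0,0,0],
    [0,0,0],
    [0,0,0],
    [0,0,0],
    [0,0,0],
    [0,0,0],
    [0,0,0],
    [0,0,0],
    [0,0,0],
    [0,0,0]
  ],
  "slide": [
    [0,0,0.0005],
    [0,0,0.0005],
    [0,0,0.0005],
    [0,0,0],
    [0,0,0],
    [0,0,0],
    [0,0,0],
    [0,0,0],
    [0,0,0],
    [0,0,0]
  ],
  "gripper": [-0.9,-0.9,-0.9,-0.9,-0.9,-0.9,-0.9,-0.9,-0.9,-0.9]
}}

```text
time_s: 30.2
position: [0.6476, -0.0586, 0.2031]
tool_rot: [[0.007, 1.0, 0.001], [1.0, -0.007, -0.0], [-0.0, 0.001, -1.0]]
ft_force: [-2.6, 1.2, 5.7]
grip_width: 0.0129
```

Contact at +5.7 N, so it is seated. I'm letting go and backing away upward.

>>> {"api": "jog_arm", "payload": {
  "dr": [
    [0,0,0],
    [0,0,0],
    [0,0,0],
    [0,0,0],
    [0,0,0],
    [0,0,0],
    [0,0,0],
    [0,0,0],
    [0,0,0],
    [0,0,0]
  ],
  "slide": [
    [0,0,-0.0004],
    [0,0,0],
    [0,0,0],
    [0,0,0],
    [0,0,0],
    [0,0,0],
    [0,0,0],
    [0,0,0],
    [0,0,0],
    [0,0,0]
  ],
  "gripper": [-0.9,-0.6,-0.5,-0.4,-0.2,0,0,0,0,0]
}}

```text
time_s: 31.2
position: [0.6476, -0.0585, 0.2023]
tool_rot: [[0.007, 1.0, -0.0], [1.0, -0.007, 0.0], [0.0, -0.0, -1.0]]
ft_force: [1.2, -0.3, 0.3]
grip_width: 0.0428
```

>>> {"api": "jog_arm", "payload": {
  "dr": [
    [0,0,0],
    [0,0,0],
    [0,0,0],
    [0,0,0],
    [0,0,0],
    [0,0,0],
    [0,0,0],
    [0,0,0],
    [0,0,0],
    [0,0,0]
  ],
  "slide": [
    [0,0,-0.005],
    [0,0,-0.01],
    [0,0,-0.02],
    [0,0,-0.03],
    [0,0,-0.03],
    [0,0,-0.02],
    [0,-0.03,0],
    [0,-0.045,0],
    [0,-0.045,0],
    [0,-0.045,0]
  ],
  "gripper": [0,0,0,0,0,0,0,0,0,0]
}}

```text
time_s: 32.2
position: [0.4808, -0.0572, 0.3182]
tool_rot: [[0.007, 1.0, 0.001], [1.0, -0.007, -0.0], [-0.0, 0.001, -1.0]]
ft_force: [-0.0, -1.4, 1.2]
grip_width: 0.0427
```

>>> {"api": "jog_arm", "payload": {
  "dr": [
    [0,0,0],
    [0,0,0],
    [0,0,0],
    [0,0,0],
    [0,0,0],
    [0,0,0],
    [0,0,0],
    [0,0,0],
    [0,0,0],
    [0,0,0]
  ],
  "slide": [
    [0,-0.03,0],
    [0,-0.03,0],
    [0,-0.02,0],
    [0,0,0],
    [0,0,0],
    [0,0,0],
    [0,0,0],
    [0,0,0],
    [0,0,0],
    [0,0,0]
  ],
  "gripper": [0,0,0,0,0,0,0,0,0,0]
}}

```text
time_s: 33.2
position: [0.4028, -0.0568, 0.3174]
tool_rot: [[0.007, 1.0, -0.001], [1.0, -0.007, 0.0], [0.0, -0.001, -1.0]]
ft_force: [-0.5, -0.2, -0.0]
grip_width: 0.0427
```

Run:
```python
from h import *
S=cam("scene");T=cam("top");s=observe();print(s["time_s"],s["position"],s["ft_force"])
cv2.imwrite("pics/s15.png",cv2.resize(S["pixels"][140:390,170:430],None,fx=2.4,fy=2.4,interpolation=cv2.INTER_CUBIC))
cv2.imwrite("pics/t15.png",cv2.resize(T["pixels"][90:290,100:380],None,fx=2.8,fy=2.8,interpolation=cv2.INTER_CUBIC))
def caps(im,x0,x1,y0,y1,th):
    p=im["pixels"][y0:y1,x0:x1].max(2);p=cv2.GaussianBlur(p,(3,3),0)
    return [(c+[x0,y0],s) for c,s in blobs(p<th,80)]
for c,st in caps(T,115,225,160,215,45): print("T",c,st[4],onz(T,c,.1007))
for c,st in caps(S,305,395,250,355,50): print("S",c,st[4],onz(S,c,.1007))
```

```text
33.3 [ 0.4027 -0.0568  0.3174] [ 0.5134 -0.4031 -0.4191]
T [168.9622 185.9931] 291 [0.5721 0.2722 0.1007]
T [202.1172 193.3724] 290 [0.5557 0.189  0.1007]
S [326.6373 270.8601] 386 [0.5551 0.1888 0.1007]
S [344.9059 300.954 ] 457 [0.5728 0.2715 0.1007]
```

View pics/s15.png

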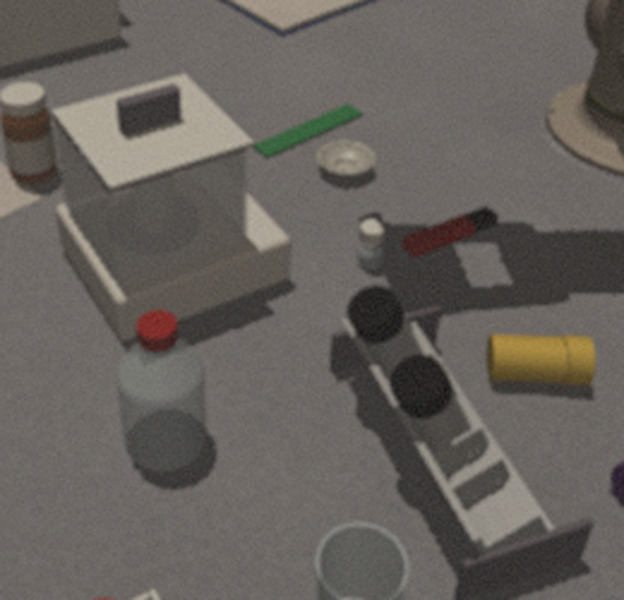

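View pics/t15.png

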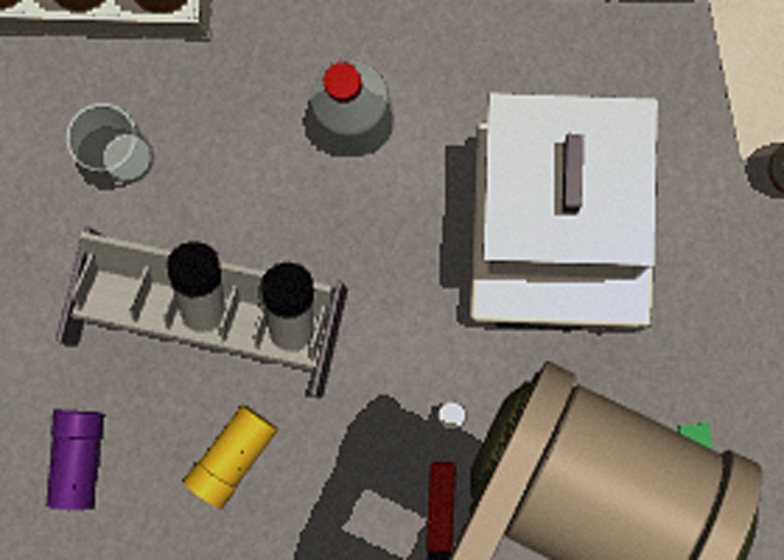

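The cover lies flat on the rim (top crop corners (490,93), (658,98), (653,268), (485,262)), and the empties are within 1 mm of their starts. One numeric check of the cover before handing in.

Run:
```python
from h import *
T=cam("top");S=cam("scene")
f=lambda u,v:(np.array([u,v])+.5)/2.8-.5+[100,90]
C=np.array([onz(T,f(*x),.183) for x in((490,93),(658,98),(653,266),(485,262))]);print(C,C.mean(0),np.linalg.norm(C-np.roll(C,1,0),axis=1))
g=lambda u,v:(np.array([u,v])+.5)/2.4-.5+[170,140]
C=np.array([onz(S,g(*x),.183) for x in((53,110),(186,75),(252,139),(110,185))]);print(C,C.mean(0))
```

```text
[[ 0.7171  0.0122  0.183 ]
 [ 0.717  -0.1291  0.183 ]
 [ 0.5743 -0.1266  0.183 ]
 [ 0.574   0.0128  0.183 ]] [ 0.6456 -0.0577  0.183 ] [0.1431 0.1413 0.1427 0.1394]
[[ 0.7149 -0.1277  0.183 ]
 [ 0.5744 -0.1236  0.183 ]
 [ 0.5744  0.01    0.183 ]
 [ 0.7158  0.0104  0.183 ]] [ 0.6449 -0.0577  0.183 ]
```

Both views put the cover within about 3 mm of the rim's centre, at the seated height. Handing in.

```bash
python3 -c "
from rig import env
print(env.close_job())"
```

```text
the job is handed in; nothing more can be done
None
```

The full canister is standing upright near the middle of the pan, with the cover seated on the shield, and I handed the job in at about 33 s. The hand-in gives no verdict.

- **Finding the full one:** I lifted all three canisters. The wrist force was about 1.1 N for `can_c` (the one nearest the balance), 1.0 N for the middle one and 3.0 N for the farthest one. I put the two light ones back in their own pockets. The a, b and c letters are my own guess by position.
- **Placing:** I let the canister go on the pan after it touched down at +6 N, and the picture afterwards showed it upright. I let the cover go after it touched at +5.7 N.
- **Last checks:**
  - Both empties' caps measured within about 1 mm of where they started.
  - The cover's centre measured 2–3 mm from the rim's centre in both views. I judged that it sits level from its outline at the seated height.
  - Nothing else looked moved in the parts I could see. In the last top view the arm hid the dish and part of the ruler, and the scene view showed those two undisturbed.
- **Disagreement:** before the cover was lowered, the camera and the arm's own reading differed by up to 6 mm sideways. A closer look brought that down to about 1–2 mm, and the cover went in without resistance.

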